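Dock a reagent jar and scan its lid

ROBOT

A 6-joint arm with a two-finger parallel gripper is mounted at the origin on the work surface. World frame = base frame: x ahead of the robot, y to its left, z up, the work surface at z = 0. Lengths are in m, angles in degrees, forces in N, time in s.
With the tool pointing down it reaches from about 0.4 to 0.825 m from the base axis. Payload 7 kg.
Tool frame: the origin (TCP) lies at the very end of the fingers, on their centre line; the grasp point (between the pads) lies 19 mm behind it (ctrl.tcp_to_grasp is the distance from the TCP to the grasp point, in m); z points along the fingers, y is the direction in which the jaws open and shut (so a half turn about z gives the same grasp; the last joint's range is limited). The gripper opens to 88 mm and grips with 3 to 60 N. Pads are 19 mm wide; open, the fingers measure 130 mm over their backs; the gripper's body (78 mm by 193 mm) begins 47 mm behind the grasp point.
Start: joints at [87.496, 20.546, 0.682, 0, -70.136, -16.507], TCP at [0.22, 0.638, 0.191] pointing down, gripper open.
Joint ranges: [-176.03, 176.03], [-82.01, 121.73], [-58.28, 71.71], [-173.87, 95.51], [-174.79, -0.11], [-173.66, 173.66]. Speed limits (degrees/s): [136.94, 136.94, 172.46, 180, 180, 180].

INTERFACE

Orientations are given as [roll, pitch, yaw] about the fixed x, y, z axes, in that order (R = Rz(yaw) Ry(pitch) Rx(roll)).
In Python, from plant import ctrl gives the robot as it stands.
- The arm moves only by the tool jog_arm, never from a script. Its argument "commands" is a list of rows, each an object of numbers: "x", "y", "z": the shift along the tool's x, y, z in cm; "roll": the turn about the tool's z in rad. In form: [{"x": .., "y": .., "z": .., "roll": ..}, ...]. A call has 1 to 12 rows; each row shifts and turns the commanded pose from where the row before left it, along the tool's axes as they then stand; what a row does not reach is not made up. A row lasts 1/10 s, in which the tool goes at most 50 mm and 8.59 degrees, less where a joint would pass 70% of its speed; a pose out of reach is approached as far as the arm can. A call is refused whole if a number of a shift passes 5 or a number of a turn 0.15, either way. A call with a gripper value outside its range is refused whole. "gripper" is the finger opening in cm, from 0 to 8.76, set as the call begins (left out, the last holds). The fingers move at their own pace and stop on an object; the grip force is fixed at half the most. Time passes only in rows, so rows that do not move let the fingers close. It gives the time, the measured TCP pose, the force and the opening at its end, in the units of the state.
- ctrl.get_obs(): the state, without advancing time (a new reading comes with each control period).
- ctrl.snapshot(name): name is "scene" or "side" or "wrist"; returns a dict with "image" (400x640x3 uint8, red, green, blue), "mtx" (3x3 intrinsics, pixels), "position" and "orientation" of the camera in the world; the wrist camera has in their place "hand_eye" (4x4, takes a point from camera to tool coordinates, whose origin is the TCP and whose axes are the flange's). Camera axes: x right, y up, looking along -z (the intrinsics and any distortion apply to the point x, -y, -z); pixel columns grow to the right and rows downward; lengths in m; the calibration is good to about 2 mm. A picture is of the moment at which its call begins: read the wrist's pose just before it. There is no depth.
- ctrl.close_job(): hands the job in, once; it reports no verdict.
Trained networks look in the newest picture that a camera, given by its name, has taken for a name from the list of things; names that differ only in an ending like _2 or _b are one class to them, and where a whole thing is asked for, a point or a joint stands for the part that bears it (a point fixed in the world has none). Each returns a list of dicts, best first, with "confidence" (0 to 1); they miss things now and then, are a little off and sometimes report something else, mostly with a low value. They report only what shows in the picture. A call takes as long as a camera call. They do not tell look-alikes from the thing itself.
- ctrl.search_frame(camera, query): "position" ([column, row] as shares, 0 to 1, of the picture: columns of its width, rows of its height, amid what is visible of it).
- ctrl.regions_of(camera, query): "mask" (400x640 bool, what is visible of it) and "position" ([column, row] as shares, 0 to 1, of the picture: columns of its width, rows of its height, amid what is visible of it).
The state is a dict: "clock": time; "joint_pos": joint angles; "qvel": joint speeds; "tau": joint torques, N m; "tool_pos": TCP position; "orientation": TCP orientation; "force": force on the tool from outside, world axes, zero at the start; "moment": the same for the moment, N m; "opening": finger opening in m.
Only numpy, scipy, OpenCV 4.12 (cv2) and the standard library are available. Lean on these libraries where they do the work, as an engineer would, in place of code of your own. Each camera call takes 0.05 s, during which the arm holds its last target.

TASK

Slide the white jar with the square code on its lid along the bench, standing upright, into the empty blue bay until it rests against the bay's back wall. Then pick up the barcode scanner, hold it still with its window facing down a few centimetres over the code on the lid for about two seconds, and set it back down flat on its black mat. Leave the other jars and the rest of the bench as they are.

Things in the scene. Friction and masses are not known exactly. Their poses are not given: they have to be found in the camera images.
- jar: White jar to be docked, standing on the bench: 88 mm diameter, 80 mm tall (white lid 86 mm wide from 60 mm up), about 0.35 kg; too wide for most grippers, so it is pushed. Origin: centre of its underside; z up along its axis. A square black-and-white code label 42 mm wide lies on top of its lid.
- code (a point): Centre of the code label on top of the jar's lid, 81 mm above the jar's underside.
- bay_empty: Empty blue U-shaped holder fixed to the bench, no floor, open towards the robot. Origin, on the bench: the jar's centre when it touches the back wall. x points into the bay. Side walls 40 mm high, 8 mm thick, 100 mm apart inside, starting at x = -35 mm in rounded 13 mm posts. Back wall 55 mm high, 10 mm thick, inner face at x = 44 mm. 126 mm wide over the posts.
- bay_two: An occupied bay like the empty one, same shape and frame; the jar with the orange lid stands in it.
- bay_three: An occupied bay like the empty one, same shape and frame; the jar with the green lid stands in it.
- jar_orange: Amber jar with orange lid, 88 mm diameter, 80 mm tall, standing in its bay; to be left alone. Origin: centre of its underside.
- jar_green: White jar with green lid, 88 mm diameter, 80 mm tall, standing in its bay; to be left alone. Origin: centre of its underside.
- scanner: Grey scanner, 0.16 kg, standing on the mat. Handle along its x, 34 mm wide, z 30 to 54 mm, x -75 to 50 mm; at its front (+x) a head 45 long, 75 wide, 54 mm high, window on the underside; under its rear end a foot. Origin: below the handle, level with the underside (on the mat's top when standing); z up.
- scanner_grip (a point): Centre of the handle at the balance point, 12 mm ahead of the scanner's origin and 42 mm above its underside: grip here across the handle (34 mm).
- scanner_window (a point): Centre of the scanner's window on the underside of its head, 72.5 mm ahead of the scanner's origin. The window looks along the scanner's -z.
- mat: Black rubber mat fixed to the bench, 240 x 140 x 3 mm, the scanner's place. Origin: centre of its underside; x along its length.
- beaker: White open plastic beaker, 80 mm wide at the rim, 110 mm tall; to be left alone. Origin: centre of its underside.
- bottle: Clear bottle with green cap, 70 mm diameter, 120 mm tall; to be left alone. Origin: centre of its underside.
- tip_box: White box with salmon-pink top, 85 x 120 x 75 mm; to be left alone. Origin: centre of its underside.
Not all that is in view belongs to the job. Leave any purple look-alike of the scanner alone. Leave any red look-alike of the jar alone.

How it is judged:
By the outcome, as a careful person would: the job done as asked, in the order asked, and still so for the second after the job is handed in, with the robot touching nothing.
It also fails if it takes over 72 s, if anything falls off the work surface, if the arm or the gripper's body presses on something with over 40 N, if the wrist force passes 120 N, or if a joint passes its speed limit or range.

## Working session

There is one attempt and no reset: what is moved stays moved. The work goes in short steps, Python scripts to look and compute and a tool call to move; the robot and the scene stay as the last step left them, time stands still between calls to the robot, and variables do not carry over. Pictures are saved under pics/ and viewed, and the job is handed in when it is done.

Besides the shell and the picture viewer there is one more tool, called as a command line: name --argument value ..., lists and objects as JSON in quotes. jog_arm: Moves the arm, as the interface text tells. Its arguments: {"type":"object","properties":{"commands":{"type":"array"},"gripper":{"type":"number"}},"required":["commands"]}

```bash
ls; mkdir -p pics
cat > h.py <<'E'
import numpy as np, cv2
from plant import ctrl
from scipy.spatial.transform import Rotation as R
def save(n,im): cv2.imwrite('pics/'+n+'.png',cv2.cvtColor(im,cv2.COLOR_RGB2BGR))
E
python3 - <<'E'
from h import *
o=ctrl.get_obs();print({k:np.round(v,3) for k,v in o.items()})
for n in("scene","side","wrist"):
    s=ctrl.snapshot(n);save(n+'0',s['image']);print(n,{k:np.round(v,4).tolist() for k,v in s.items() if k!='image'})
    np.savez(n+'0.npz',**{k:v for k,v in s.items()})
    for q in("jar","code","bay_empty","scanner","scanner_window","scanner_grip","mat","beaker","bottle","tip_box","jar_orange"):
        print(q,[(np.round(d['position']*np.array([640,400])).tolist(),round(d['confidence'],2)) for d in ctrl.search_frame(n,q)])
E
```

```text
pics
{'clock': np.float64(0.0), 'joint_pos': array([ 8.7496e+01,  2.0592e+01,  6.3300e-01, -2.2000e-02, -7.0137e+01,
       -1.6506e+01]), 'qvel': array([ 0.05 , -0.092, -0.018, -0.019, -0.074,  0.09 ]), 'tau': array([-1.0000e-03, -5.8271e+01,  2.9307e+01,  6.9980e+00,  7.0000e-03,
       -0.0000e+00]), 'tool_pos': array([0.22 , 0.638, 0.19 ]), 'orientation': array([ 1.79901e+02, -8.00000e-03, -1.90180e+01]), 'force': array([-0.589, -0.583,  0.754]), 'moment': array([-0.032, -0.045, -0.032]), 'opening': np.float64(0.088)}
scene {'mtx': [[413.6786, 0.0, 320.9981], [0.0, 413.6786, 197.1381], [0.0, 0.0, 1.0]], 'position': [1.3232, 0.5006, 0.9583], 'orientation': [46.1323, 0.5188, 127.6317]}
jar [([397.0, 196.0], 0.77), ([351.0, 183.0], 0.77)]
code [([353.0, 185.0], 0.85), ([400.0, 197.0], 0.61), ([289.0, 166.0], 0.61)]
bay_empty [([388.0, 267.0], 0.63), ([343.0, 245.0], 0.58)]
scanner [([290.0, 167.0], 0.81), ([239.0, 138.0], 0.75), ([397.0, 198.0], 0.44)]
scanner_window [([290.0, 168.0], 0.77), ([243.0, 140.0], 0.64)]
scanner_grip [([389.0, 268.0], 0.72), ([291.0, 169.0], 0.66), ([236.
[... 720 characters left out ...]
0.83), ([308.0, 307.0], 0.62)]
scanner_grip [([307.0, 304.0], 0.67), ([304.0, 242.0], 0.58)]
mat [([289.0, 261.0], 0.76)]
beaker [([274.0, 130.0], 0.93)]
bottle [([322.0, 132.0], 0.72), ([364.0, 233.0], 0.63), ([293.0, 260.0], 0.61), ([277.0, 130.0], 0.34)]
tip_box [([320.0, 132.0], 0.6), ([274.0, 173.0], 0.19)]
jar_orange [([332.0, 197.0], 0.62)]
wrist {'mtx': [[322.9636, 0.0, 316.6989], [0.0, 322.9636, 195.8139], [0.0, 0.0, 1.0]], 'hand_eye': [[0.0008, 0.9576, 0.2881, 0.079], [1.0, -0.0007, -0.0004, 0.0008], [-0.0002, 0.2881, -0.9576, -0.1929], [0.0, 0.0, 0.0, 1.0]]}
jar []
code []
bay_empty []
scanner []
scanner_window []
scanner_grip []
mat []
beaker []
bottle []
tip_box []
jar_orange []
```

View pics/scene0.png

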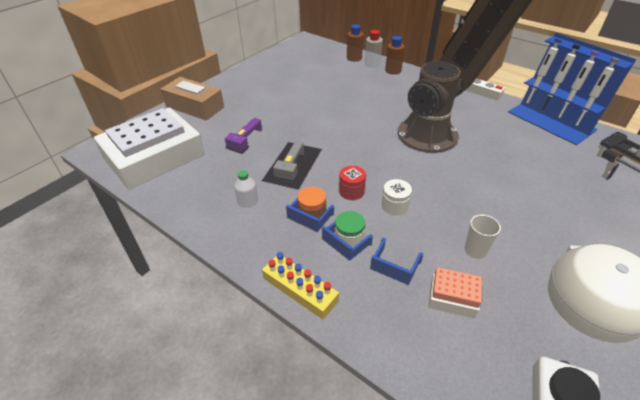

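View pics/side0.png

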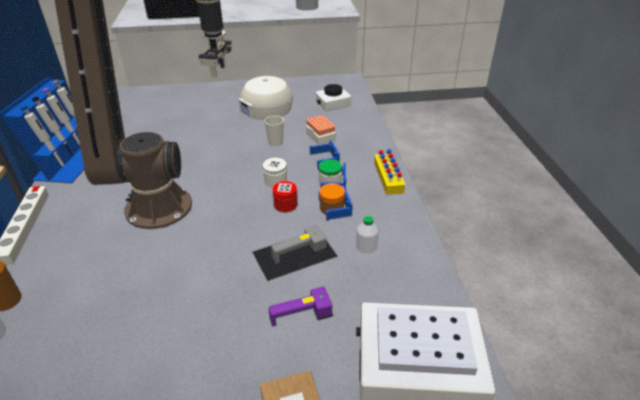

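View pics/wrist0.png

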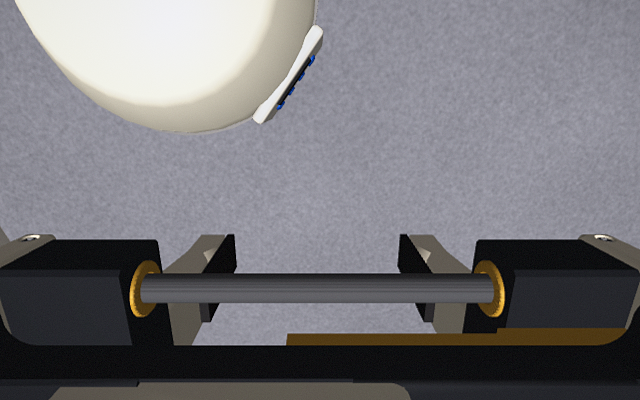

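Run:
```python
import cv2
a=cv2.imread('pics/scene0.png')[110:330,200:520];cv2.imwrite('pics/scene0c.png',cv2.resize(a,None,fx=2.5,fy=2.5,interpolation=2))
a=cv2.imread('pics/side0.png')[100:330,230:430];cv2.imwrite('pics/side0c.png',cv2.resize(a,None,fx=2.6,fy=2.6,interpolation=2))
```

```text
(no output)
```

View pics/scene0c.png

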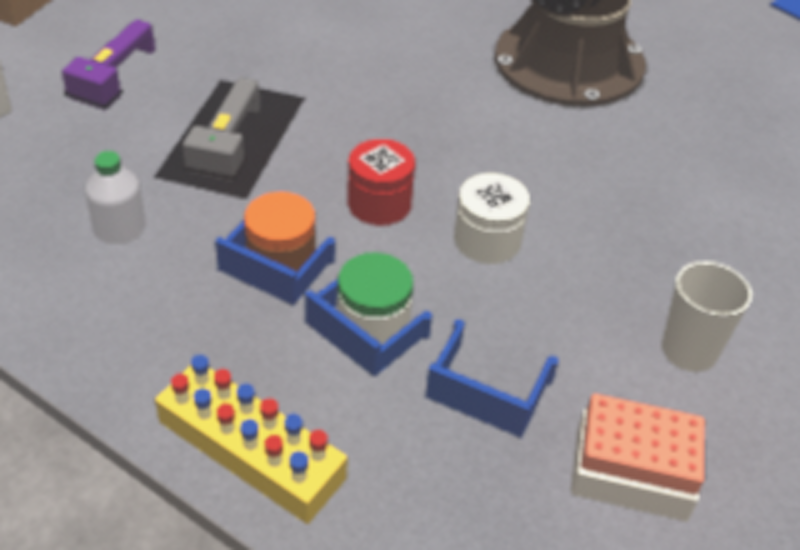

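View pics/side0c.png

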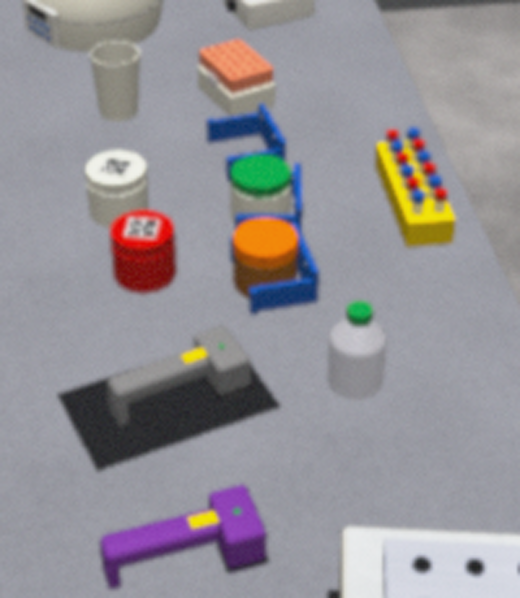

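White jar: scene (397,196), side (274,169), with its red look-alike at (351,183) and (284,198). Grey scanner: scene (290,167), side (304,241), with its purple look-alike at (239,138) and (308,304). Empty bay: scene (397,258), side (327,150). The crops confirm I have the white jar and the scanner on the mat. Next I'll get metric positions.

```bash
cat >> h.py <<'E'
def cam(s,obs=None):
    if 'hand_eye' in s:
        T=np.eye(4);T[:3,:3]=R.from_euler('xyz',obs['orientation'],degrees=True).as_matrix();T[:3,3]=obs['tool_pos']
        T=T@s['hand_eye']; return s['mtx'],T[:3,3],T[:3,:3]
    return s['mtx'],np.array(s['position']),R.from_euler('xyz',s['orientation'],degrees=True).as_matrix()
def ray(c,px):
    K,p,Rm=c; d=np.linalg.inv(K)@np.array([px[0],px[1],1.]); d=Rm@(d*[1,-1,-1]); return p,d
def onz(c,px,z):
    p,d=ray(c,px); return p+d*(z-p[2])/d[2]
def proj(c,P):
    K,p,Rm=c; q=((np.atleast_2d(P)-p)@Rm)*[1,-1,-1]; q=q@K.T; return q[:,:2]/q[:,2:]
def tri(obs):
    A=np.zeros((3,3));b=np.zeros(3)
    for c,px in obs:
        p,d=ray(c,px);d/=np.linalg.norm(d);M=np.eye(3)-np.outer(d,d);A+=M;b+=M@p
    return np.linalg.solve(A,b)
E
python3 - <<'E'
from h import *
s={n:cam(dict(np.load(n+'0.npz'))) for n in('scene','side')}
# crop->full
f=lambda x,y:(200+x/2.5,110+y/2.5)
g=lambda x,y:(230+x/2.6,100+y/2.6)
S,D=s['scene'],s['side']
print('code',onz(S,f(495,196),.081),onz(D,g(117,166),.081))
print('posts scene',onz(S,f(459,325),.04),onz(S,f(553,362),.04),'backcorners top .055',onz(S,f(430,375),.055),onz(S,f(523,412),.055))
print('side: post', onz(D,g(210,125),.04), onz(D,g(230,160),.04),'back', onz(D,g(265,110),.055),onz(D,g(282,140),.055))
print('mat corners',[onz(S,f(*p),.003)[:2].round(3) for p in((224,82),(304,98),(245,195),(157,177))],[onz(D,g(*p),.003)[:2].round(3) for p in((62,396),(98,467),(277,405))])
print('scanner yellow',onz(S,f(222,122),.054),onz(D,g(195,356),.054))
print('red',onz(S,f(382,159),.081),onz(D,g(141,228),.081),'green',onz(S,f(376,280),.08),'orange',onz(S,f(281,217),.08),onz(D,g(266,240),.08))
print('beaker',onz(S,f(712,285),.11),onz(D,g(116,50),.11),'tipbox',onz(S,f(645,440),.075))
E
```

```text
code [0.42911901 0.10469009 0.081     ] [0.4312749  0.09659831 0.081     ]
posts scene [0.60409977 0.16380855 0.04      ] [0.58693167 0.27540631 0.04      ] backcorners top .055 [0.69558731 0.18132419 0.055     ] [0.67748273 0.28530374 0.055     ]
side: post [0.58336797 0.2518204  0.04      ] [0.60193166 0.15006101 0.04      ] back [0.6717609  0.26003756 0.055     ] [0.68445942 0.17100654 0.055     ]
mat corners [array([ 0.375, -0.395]), array([ 0.332, -0.271]), array([ 0.553, -0.203]), array([ 0.599, -0.325])] [array([ 0.337, -0.283]), array([ 0.376, -0.406]), array([ 0.597, -0.335])]
scanner yellow [ 0.49790603 -0.28819158  0.054     ] [ 0.50257697 -0.28876613  0.054     ]
red [ 0.45551968 -0.04796779  0.081     ] [ 0.4548117  -0.05645725  0.081     ] green [0.63520148 0.06702741 0.08      ] orange [ 0.61915851 -0.08560925  0.08      ] [ 0.61783012 -0.10451343  0.08      ]
beaker [0.44113192 0.38136738 0.11      ] [0.44797759 0.38565158 0.11      ] tipbox [0.6478223  0.40389595 0.075     ]
```

```bash
cat >> h.py <<'E'
import json
def rows(pos,yaw,way):
    """way: list of (x,y,z,yaw,nrows); straight segments"""
    p=np.array(pos,float);y=np.radians(yaw);out=[]
    for w in way:
        t=np.array(w[:3]);ty=np.radians(w[3]);n=w[4];p0=p.copy();y0=y
        for i in range(1,n+1):
            g=p0+(t-p0)*i/n; gy=y0+(ty-y0)*i/n; d=g-p
            c,s=np.cos(y),np.sin(y)
            r=dict(x=round((c*d[0]+s*d[1])*100,1),y=round((s*d[0]-c*d[1])*100,1),z=round(-d[2]*100,1),roll=round(y-gy,2))
            p=p+np.array([c*r['x']+s*r['y'],s*r['x']-c*r['y'],-r['z']])/100;y=y-r['roll'];out.append(r)
    for k in range(0,len(out),12): print(json.dumps(out[k:k+12]))
    print('end',p.round(4),np.degrees(y).round(2))
E
python3 - <<'E'
from h import *
rows([.22,.638,.191],-19,[(.42,.22,.33,50,12)])
E
```

```text
[{"x": 2.7, "y": 2.8, "z": -1.2, "roll": -0.1}, {"x": 2.4, "y": 3.0, "z": -1.1, "roll": -0.1}, {"x": 2.1, "y": 3.2, "z": -1.2, "roll": -0.1}, {"x": 1.8, "y": 3.4, "z": -1.1, "roll": -0.1}, {"x": 1.4, "y": 3.6, "z": -1.2, "roll": -0.1}, {"x": 1.1, "y": 3.7, "z": -1.1, "roll": -0.1}, {"x": 0.7, "y": 3.8, "z": -1.2, "roll": -0.1}, {"x": 0.3, "y": 3.9, "z": -1.2, "roll": -0.1}, {"x": -0.1, "y": 3.8, "z": -1.1, "roll": -0.1}, {"x": -0.5, "y": 3.9, "z": -1.2, "roll": -0.1}, {"x": -0.8, "y": 3.7, "z": -1.1, "roll": -0.1}, {"x": -1.3, "y": 3.7, "z": -1.2, "roll": -0.1}]
end [0.4196 0.2198 0.33  ] 49.75
```

jog_arm --commands '[{"x": 2.7, "y": 2.8, "z": -1.2, "roll": -0.1}, {"x": 2.4, "y": 3.0, "z": -1.1, "roll": -0.1}, {"x": 2.1, "y": 3.2, "z": -1.2, "roll": -0.1}, {"x": 1.8, "y": 3.4, "z": -1.1, "roll": -0.1}, {"x": 1.4, "y": 3.6, "z": -1.2, "roll": -0.1}, {"x": 1.1, "y": 3.7, "z": -1.1, "roll": -0.1}, {"x": 0.7, "y": 3.8, "z": -1.2, "roll": -0.1}, {"x": 0.3, "y": 3.9, "z": -1.2, "roll": -0.1}, {"x": -0.1, "y": 3.8, "z": -1.1, "roll": -0.1}, {"x": -0.5, "y": 3.9, "z": -1.2, "roll": -0.1}, {"x": -0.8, "y": 3.7, "z": -1.1, "roll": -0.1}, {"x": -1.3, "y": 3.7, "z": -1.2, "roll": -0.1}]' --gripper 4.8

```text
clock: 3.0
tool_pos: [0.4197, 0.2184, 0.3309]
orientation: [-180.0, -0.0, 50.0]
force: [0.6, 0.8, 0.6]
opening: 0.0481
```

jog_arm --commands '[{"x": 0, "y": 0, "z": 0, "roll": 0}, {"x": 0, "y": 0, "z": 0, "roll": 0}]'

```text
clock: 3.2
tool_pos: [0.4197, 0.2193, 0.3306]
orientation: [-180.0, -0.1, 49.6]
force: [0.2, -0.1, -0.6]
opening: 0.0482
```

Run:
```python
from h import *
o=ctrl.get_obs();s=ctrl.snapshot('wrist');save('w1',s['image']);np.savez('w1.npz',tool_pos=o['tool_pos'],orientation=o['orientation'],**s)
print(o['tool_pos'],o['orientation'],o['joint_pos'].round(1),o['opening'],o['force'])
for q in("jar","code","bay_empty"):
        print(q,[(np.round(d['position']*np.array([640,400])).tolist(),round(d['confidence'],2)) for d in ctrl.search_frame('wrist',q)])
```

```text
[0.41973193 0.21925307 0.33055711] [-1.79986361e+02 -7.07489781e-02  4.95713943e+01] [ 51.5  -2.6  -9.5  -0.  -83.   88.1] 0.04820443293808311 [ 0.21409822 -0.07676923 -0.64113971]
jar [([430.0, 236.0], 0.73), ([372.0, 206.0], 0.62), ([243.0, 45.0], 0.49)]
code [([367.0, 209.0], 0.84), ([431.0, 235.0], 0.77)]
bay_empty [([448.0, 41.0], 0.82)]
```

View pics/w1.png

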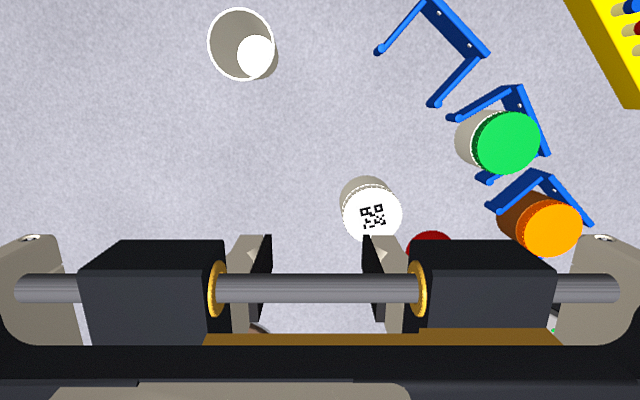

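Run:
```python
import cv2
a=cv2.imread('pics/w1.png')
cv2.imwrite('pics/w1a.png',cv2.resize(a[0:120,360:500],None,fx=5,fy=5,interpolation=2))
cv2.imwrite('pics/w1b.png',cv2.resize(a[165:255,325:425],None,fx=6,fy=6,interpolation=2))
```

```text
(no output)
```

View pics/w1a.png

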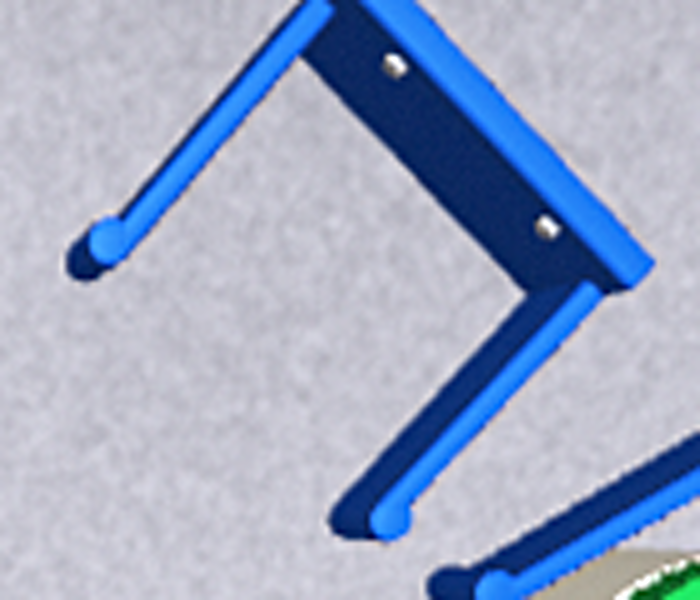

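View pics/w1b.png

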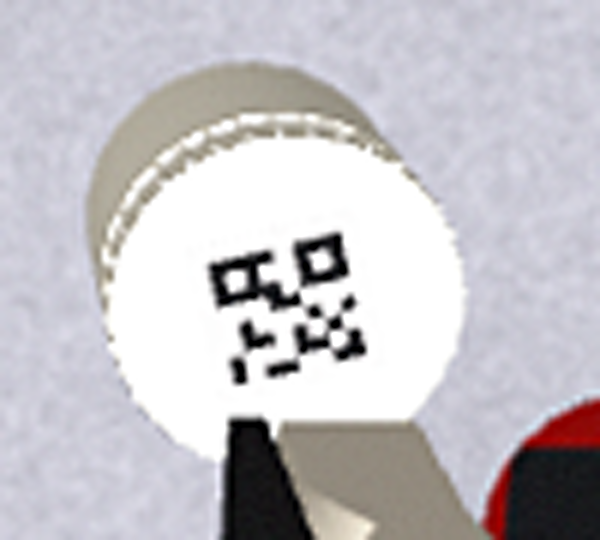

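Run:
```python
from h import *
w=dict(np.load('w1.npz'));c=cam(w,w)
j=onz(c,(372.7,216.5),.081);print('jar',j,np.hypot(*j[:2]))
p=[onz(c,(360+x/5,y/5),.04) for x,y in((107,242),(391,517))]
print('posts',p, np.linalg.norm(p[0]-p[1]))
b=[onz(c,(360+x/5,y/5),0) for x,y in((300,57),(528,293))]
print('back',b,np.linalg.norm(b[0]-b[1]))
m=(p[0]+p[1])/2; mb=(b[0]+b[1])/2
for q in (p,b):
    d=q[0]-q[1]; print('ang',np.degrees(np.arctan2(-d[0],d[1])))
# fit bay pose from scene0, side0, wrist
from scipy.optimize import least_squares
S=cam(dict(np.load('scene0.npz')));D=cam(dict(np.load('side0.npz')))
f=lambda x,y:(200+x/2.5,110+y/2.5)
g=lambda x,y:(360+x/5,y/5)
L=[(c,g(107,242),(-35+0,56.5,40)),(c,g(391,517),(-35,-56.5,40)),(c,g(300,57),(44,50,0)),(c,g(528,293),(44,-50,0)),(c,g(655,262),(54,-63,55))]
L=[(a,np.array(b),np.array(d)/1000) for a,b,d in L]
for px in (0,.0):
  def F(v):
    r=[]
    for a,b,d in L:
        d=d.copy()
        if abs(d[0]+.035)<1e-6: d[0]+=v[3]
        if abs(d[0]-.054)<1e-6: d[1]=-v[4]
        ct,st=np.cos(v[2]),np.sin(v[2]);P=[v[0]+ct*d[0]-st*d[1],v[1]+st*d[0]+ct*d[1],d[2]]
        r+=list(proj(a,P)[0]-b)
    return np.array(r)
  r=least_squares(F,[.63,.22,.15,.006,.06]);print(r.x,np.degrees(r.x[2]),r.fun.round(1))
```

```text
jar [0.4267592  0.09927711 0.081     ] 0.43815448906896143
posts [array([0.58187557, 0.27038136, 0.04      ]), array([0.60026224, 0.15927903, 0.04      ])] 0.11261348802827321
back [array([0.66321794, 0.27286594, 0.        ]), array([0.678891  , 0.17662193, 0.        ])] 0.09751182052775124
ang 9.396885593777782
ang 9.24926201905296
[ 0.62661002  0.21912396  0.14636337 -0.00079311  0.05579585] 8.386003559339708 [ 0.9 -0.2  0.   1.1 -1.1 -1.1 -0.6  1.   0.7 -0.6]
[ 0.62661002  0.21912396  0.14636337 -0.00079311  0.05579585] 8.386003559339708 [ 0.9 -0.2  0.   1.1 -1.1 -1.1 -0.6  1.   0.7 -0.6]
```

Run:
```python
from h import *
rows([.4197,.2193,.3306],49.57,[(.3935,.0534,.22,54,5),(.3935,.0534,.12,54,4)])
```

```text
[{"x": -2.9, "y": 1.8, "z": 2.2, "roll": -0.02}, {"x": -2.9, "y": 1.6, "z": 2.2, "roll": -0.01}, {"x": -2.9, "y": 1.7, "z": 2.2, "roll": -0.02}, {"x": -2.9, "y": 1.6, "z": 2.2, "roll": -0.01}, {"x": -3.0, "y": 1.6, "z": 2.3, "roll": -0.02}, {"x": 0.0, "y": 0.0, "z": 2.5, "roll": 0.0}, {"x": 0.0, "y": 0.0, "z": 2.5, "roll": 0.0}, {"x": 0.0, "y": 0.0, "z": 2.5, "roll": 0.0}, {"x": 0.0, "y": 0.0, "z": 2.5, "roll": 0.0}]
end [0.3935 0.0534 0.1196] 54.15
```

jog_arm --commands '[{"x": -2.9, "y": 1.8, "z": 2.2, "roll": -0.02}, {"x": -2.9, "y": 1.6, "z": 2.2, "roll": -0.01}, {"x": -2.9, "y": 1.7, "z": 2.2, "roll": -0.02}, {"x": -2.9, "y": 1.6, "z": 2.2, "roll": -0.01}, {"x": -3.0, "y": 1.6, "z": 2.3, "roll": -0.02}, {"x": 0.0, "y": 0.0, "z": 2.5, "roll": 0.0}, {"x": 0.0, "y": 0.0, "z": 2.5, "roll": 0.0}, {"x": 0.0, "y": 0.0, "z": 2.5, "roll": 0.0}, {"x": 0.0, "y": 0.0, "z": 2.5, "roll": 0.0}, {"x": 0.0, "y": 0.0, "z": 0, "roll": 0.0}, {"x": 0.0, "y": 0.0, "z": 0, "roll": 0.0}]' --gripper 4.0

```text
clock: 4.5
tool_pos: [0.3938, 0.0543, 0.1195]
orientation: [180.0, 0.1, 54.4]
force: [0.1, 1.3, -0.1]
opening: 0.04
```

Run:
```python
from h import *
o=ctrl.get_obs();s=ctrl.snapshot('wrist');save('w2',s['image']);s2=ctrl.snapshot('side');save('s2',s2['image'][90:290,220:420].repeat(3,0).repeat(3,1))
print(o['tool_pos'],o['orientation'],o['joint_pos'].round(1),o['opening'],o['force'])
c=cam(s,o)
ph=np.linspace(0,2*np.pi,60);J=np.array([.4268,.0993])
im=s['image'].copy()
for r,z in((.043,.08),(.044,.0)):
    for q in proj(c,np.c_[J[0]+r*np.cos(ph),J[1]+r*np.sin(ph),z+0*ph]): cv2.circle(im,(int(q[0]),int(q[1])),1,(255,0,0),-1)
save('w2o',im)
```

```text
[0.39377499 0.05428097 0.11946581] [1.79997457e+02 7.20701628e-02 5.43999942e+01] [ 36.7  -2.9 -38.1   0.  -54.9 107.7] 0.039956718542480965 [ 0.12093194  1.32277601 -0.07338849]
```

View pics/w2o.png

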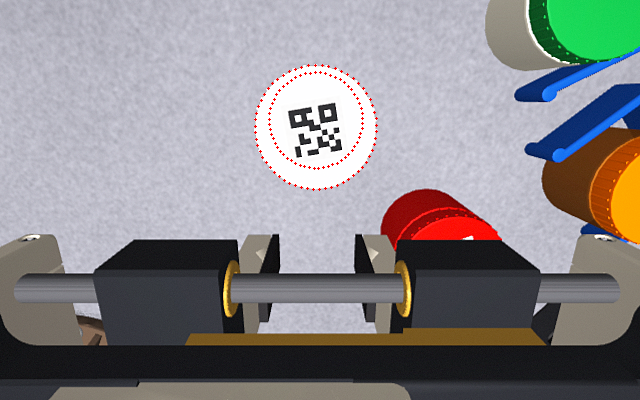

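View pics/s2.png

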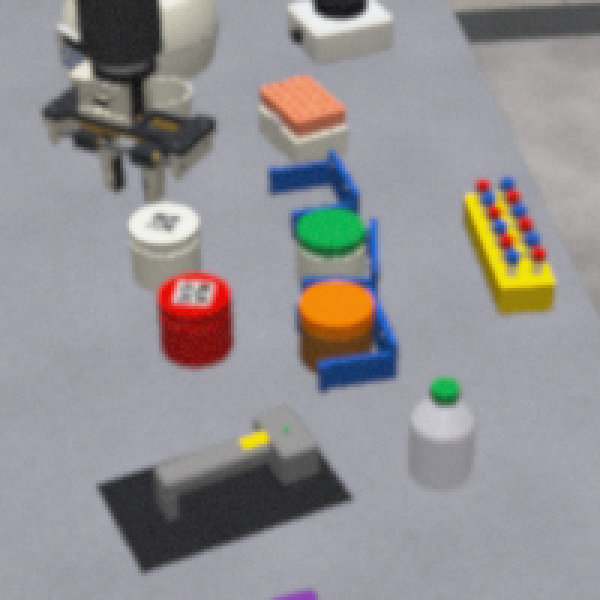

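```bash
cat > push.py <<'E'
from h import *
O=np.array([.6266,.2191]);th=np.radians(9.2);u=np.array([np.cos(th),np.sin(th)])
J=np.array([.4268,.0993]);C=O-.13*u;A=O-.06*u;L=.0487
t=np.linspace(0,1,400)[:,None]
P=(1-t)**2*J+2*t*(1-t)*C+t*t*A; T=2*(1-t)*(C-J)+2*t*(A-C)
s=np.r_[0,np.cumsum(np.linalg.norm(np.diff(P,axis=0),axis=1))]
print('len',s[-1])
way=[]
n=15
for k in range(0,n+1):
    i=np.argmin(abs(s-s[-1]*k/n));h=T[i]/np.linalg.norm(T[i]);p=P[i]-L*h
    way.append((p[0],p[1],.03,np.degrees(np.arctan2(h[1],h[0])),1))
rows([.3938,.0543,.1195],54.3,[(.3938,.0543,.03,54.3,5)]+way)
E
python3 push.py
```

```text
len 0.18303640475863686
[{"x": 0.0, "y": 0.0, "z": 1.8, "roll": 0.0}, {"x": 0.0, "y": 0.0, "z": 1.8, "roll": 0.0}, {"x": 0.0, "y": 0.0, "z": 1.8, "roll": 0.0}, {"x": 0.0, "y": 0.0, "z": 1.8, "roll": 0.0}, {"x": 0.0, "y": 0.0, "z": 1.7, "roll": 0.0}, {"x": 0.7, "y": 0.0, "z": 0.0, "roll": 0.0}, {"x": 1.2, "y": -0.0, "z": 0.0, "roll": 0.02}, {"x": 1.2, "y": -0.1, "z": 0.0, "roll": 0.03}, {"x": 1.3, "y": -0.2, "z": 0.0, "roll": 0.02}, {"x": 1.2, "y": -0.1, "z": 0.0, "roll": 0.03}, {"x": 1.2, "y": -0.1, "z": 0.0, "roll": 0.03}, {"x": 1.2, "y": -0.2, "z": 0.0, "roll": 0.04}]
[{"x": 1.3, "y": -0.1, "z": 0.0, "roll": 0.04}, {"x": 1.2, "y": -0.2, "z": 0.0, "roll": 0.04}, {"x": 1.2, "y": -0.2, "z": 0.0, "roll": 0.05}, {"x": 1.3, "y": -0.3, "z": 0.0, "roll": 0.06}, {"x": 1.2, "y": -0.3, "z": 0.0, "roll": 0.07}, {"x": 1.2, "y": -0.3, "z": 0.0, "roll": 0.07}, {"x": 1.2, "y": -0.3, "z": 0.0, "roll": 0.09}, {"x": 1.3, "y": -0.5, "z": 0.0, "roll": 0.09}, {"x": 1.2, "y": -0.4, "z": 0.0, "roll": 0.11}]
end [0.5189 0.2017 0.0305] 9.04
```

jog_arm --commands '[{"x": 0.0, "y": 0.0, "z": 1.8, "roll": 0.0}, {"x": 0.0, "y": 0.0, "z": 1.8, "roll": 0.0}, {"x": 0.0, "y": 0.0, "z": 1.8, "roll": 0.0}, {"x": 0.0, "y": 0.0, "z": 1.8, "roll": 0.0}, {"x": 0.0, "y": 0.0, "z": 1.7, "roll": 0.0}, {"x": 0, "y": 0, "z": 0, "roll": 0}]'

```text
clock: 5.2
tool_pos: [0.3933, 0.0538, 0.0296]
orientation: [-180.0, 0.1, 54.3]
force: [-0.2, 0.4, -0.3]
opening: 0.0398
```

jog_arm --commands '[{"x": 0.7, "y": 0.0, "z": 0.0, "roll": 0.0}, {"x": 1.2, "y": 0, "z": 0.0, "roll": 0.02}, {"x": 1.2, "y": -0.1, "z": 0.0, "roll": 0.03}, {"x": 1.3, "y": -0.2, "z": 0.0, "roll": 0.02}, {"x": 1.2, "y": -0.1, "z": 0.0, "roll": 0.03}, {"x": 1.2, "y": -0.1, "z": 0.0, "roll": 0.03}, {"x": 1.2, "y": -0.2, "z": 0.0, "roll": 0.04}]'

```text
clock: 5.9
tool_pos: [0.439, 0.1214, 0.031]
orientation: [180.0, 0.0, 44.5]
force: [-2.8, -2.8, 3.5]
opening: 0.04
```

jog_arm --commands '[{"x": 1.3, "y": -0.1, "z": 0.0, "roll": 0.04}, {"x": 1.2, "y": -0.2, "z": 0.0, "roll": 0.04}, {"x": 1.2, "y": -0.2, "z": 0.0, "roll": 0.05}, {"x": 1.3, "y": -0.3, "z": 0.0, "roll": 0.06}, {"x": 1.2, "y": -0.3, "z": 0.0, "roll": 0.07}, {"x": 0, "y": 0, "z": 0, "roll": 0}]'

```text
clock: 6.5
tool_pos: [0.4813, 0.1708, 0.0311]
orientation: [-180.0, -0.1, 29.6]
force: [0.1, -0.4, 0.3]
opening: 0.0399
```

```bash
cat > look.py <<'E'
from h import *
import sys
n=sys.argv[1]
o=ctrl.get_obs();s=ctrl.snapshot('wrist');save(n,s['image']);np.savez(n+'.npz',tool_pos=o['tool_pos'],orientation=o['orientation'],**s)
print(o['tool_pos'],o['orientation'],o['joint_pos'].round(1),o['opening'],o['force'],o['clock'])
E
python3 look.py w3
```

```text
[0.48134968 0.17079919 0.03111975] [-1.79993990e+02 -1.41238452e-01  2.96406395e+01] [ 41.6  14.7 -31.7   0.  -43.4  78. ] 0.03988999747038945 [ 0.057479   -0.41499753  0.279473  ] 6.5
```

View pics/w3.png

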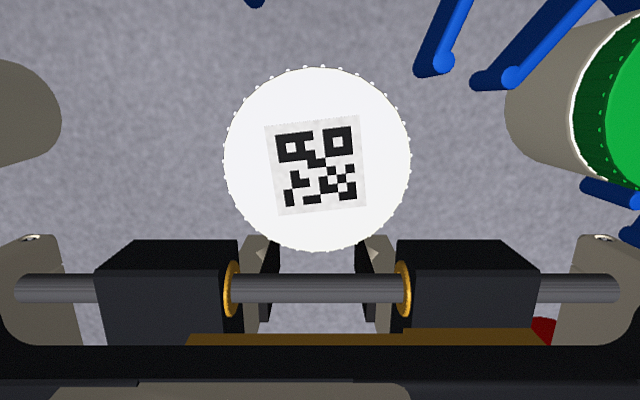

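```bash
python3 - <<'E'
from h import *
w=dict(np.load('w3.npz'));c=cam(w,w)
im=cv2.imread('pics/w3.png').astype(int)
m=((im.min(2)>225)).astype(np.uint8); n,l,st,ce=cv2.connectedComponentsWithStats(m);k=1+np.argmax(st[1:,4]);print(st[k])
cnt=max(cv2.findContours((l==k).astype(np.uint8),0,1)[0],key=cv2.contourArea)
print(cv2.fitEllipse(cnt))
e=cv2.fitEllipse(cnt)[0]
j=onz(c,e,.08)[:2];d=j-w['tool_pos'][:2];h=np.radians(w['orientation'][2]);print('jar',j,'fwd',d@[np.cos(h),np.sin(h)],'left',d@[-np.sin(h),np.cos(h)])
print('code',onz(c,(317,164),.081))
print('post',onz(c,(440,62),.04))
E
cat > push2.py <<'E'
from push import *
E
sed -i 's/^rows.*//' push.py
python3 - <<'E'
import sys; sys.path.insert(0,'.')
from push import *
rows([.4813,.1708,.031],29.64,way[12:]+[(*(O-(L+.02)*u),.031,9.2,3)])
E
```

```text
[  222    68   190   184 22672]
((316.5732421875, 159.13629150390625), (182.7910919189453, 186.1917724609375), 92.30571746826172)
jar [0.52702561 0.19548267] fwd 0.05190640047405314 left -0.0011359177317171946
code [0.52535849 0.19431227 0.081     ]
post [0.5983258  0.16082725 0.04      ]
len 0.18303640475863686
[{"x": 1.0, "y": -0.2, "z": 0.1, "roll": 0.07}, {"x": 1.2, "y": -0.4, "z": -0.0, "roll": 0.09}, {"x": 1.3, "y": -0.4, "z": -0.0, "roll": 0.09}, {"x": 1.2, "y": -0.4, "z": -0.0, "roll": 0.11}, {"x": 1.3, "y": -0.0, "z": -0.0, "roll": -0.0}, {"x": 1.4, "y": -0.0, "z": -0.1, "roll": -0.0}, {"x": 1.3, "y": -0.0, "z": -0.0, "roll": -0.0}]
end [0.5589 0.2079 0.031 ] 9.01
```

jog_arm --commands '[{"x": 1.0, "y": -0.2, "z": 0, "roll": 0.07}, {"x": 1.2, "y": -0.4, "z": 0, "roll": 0.09}, {"x": 1.3, "y": -0.4, "z": 0, "roll": 0.09}, {"x": 1.2, "y": -0.4, "z": 0, "roll": 0.11}, {"x": 0, "y": 0, "z": 0, "roll": 0}]'

```text
clock: 7.05
tool_pos: [0.5187, 0.2005, 0.0307]
orientation: [-180.0, -0.1, 9.1]
force: [0.2, -0.8, -0.6]
opening: 0.0404
```

```bash
python3 look.py w4
python3 - <<'E'
from h import *
w=dict(np.load('w4.npz'));c=cam(w,w)
O=np.array([.6266,.2191]);th=np.radians(9.2);ct,st=np.cos(th),np.sin(th)
P=lambda x,y,z:(O[0]+ct*x-st*y,O[1]+st*x+ct*y,z)
im=w['image'].copy()
ph=np.linspace(0,2*np.pi,60)
L=[P(-.035+.0065*np.cos(a),sg*.0565+.0065*np.sin(a),.04) for a in ph[::5] for sg in(1,-1)]+[P(.044,y,0) for y in np.linspace(-.05,.05,15)]+[P(.044,y,.055) for y in np.linspace(-.05,.05,15)]+[P(x,sg*.05,.04) for x in np.linspace(-.03,.04,10) for sg in(1,-1)]
for q in proj(c,np.array(L)):
    if 0<q[0]<640 and 0<q[1]<400: cv2.circle(im,(int(q[0]),int(q[1])),1,(255,255,0),-1)
save('w4o',im)
E
```

```text
[0.51865364 0.20051213 0.03066021] [-1.79960818e+02 -9.05470719e-02  9.07205072e+00] [ 41.3  18.5 -26.1   0.  -45.3  57.7] 0.040358770256608584 [ 0.18014395 -0.76227289 -0.55139178] 7.05
```

View pics/w4o.png

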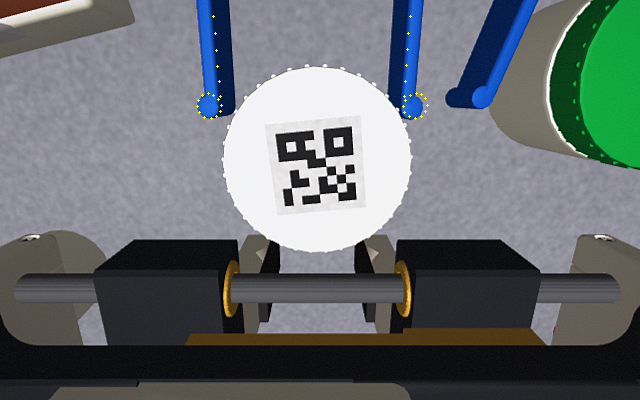

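jog_arm --commands '[{"x": 0.8, "y": -0.1, "z": 0, "roll": 0}, {"x": 0.8, "y": -0.1, "z": 0, "roll": 0}, {"x": 0.8, "y": -0.1, "z": 0, "roll": 0}, {"x": 0.8, "y": -0.1, "z": 0, "roll": 0}, {"x": 0.8, "y": 0, "z": 0, "roll": 0}, {"x": 0, "y": 0, "z": 0, "roll": 0}]'

```text
clock: 7.7
tool_pos: [0.5579, 0.2101, 0.0301]
orientation: [-180.0, -0.1, 9.1]
force: [0.4, -1.1, 0.8]
opening: 0.0403
```

```bash
python3 look.py w5
```

```text
[0.55790471 0.21011858 0.03007276] [-1.79990021e+02 -6.40401142e-02  9.06873361e+00] [ 39.4  21.8 -20.9   0.  -47.3  59.6] 0.04025281386672512 [ 0.39909726 -1.07049773  0.76450104] 7.7
```

View pics/w5.png

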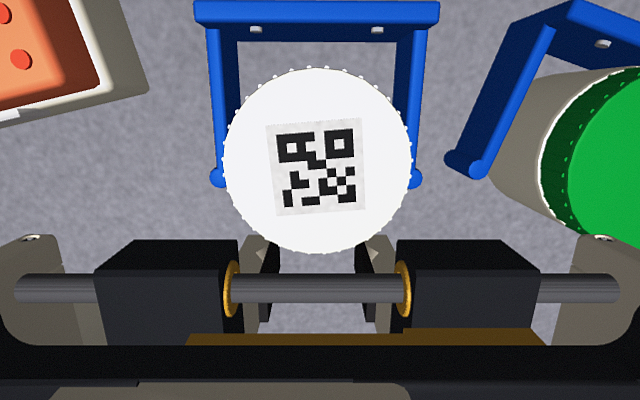

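jog_arm --commands '[{"x": 0.5, "y": 0, "z": 0, "roll": 0}, {"x": 0.5, "y": 0, "z": 0, "roll": 0}, {"x": 0.4, "y": 0, "z": 0, "roll": 0}, {"x": 0.2, "y": 0, "z": 0, "roll": 0}, {"x": 0.1, "y": 0, "z": 0, "roll": 0}]'

```text
clock: 8.25
tool_pos: [0.5732, 0.2123, 0.0301]
orientation: [180.0, 0.0, 9.1]
force: [-3.9, -0.8, 1.7]
opening: 0.0399
```

jog_arm --commands '[{"x": 0.1, "y": 0, "z": 0, "roll": 0}, {"x": 0.1, "y": 0, "z": 0, "roll": 0}]'

```text
clock: 8.45
tool_pos: [0.575, 0.2127, 0.0302]
orientation: [180.0, 0.0, 9.1]
force: [-3.8, -0.7, 1.4]
opening: 0.0399
```

```bash
python3 look.py w6
```

```text
[0.57501623 0.21265244 0.03015358] [1.79996767e+02 8.57159792e-03 9.06511679e+00] [ 38.5  23.1 -18.6  -0.  -48.3  60.5] 0.039913260064159906 [-3.80751763 -0.71535966  1.43286137] 8.45
```

View pics/w6.png

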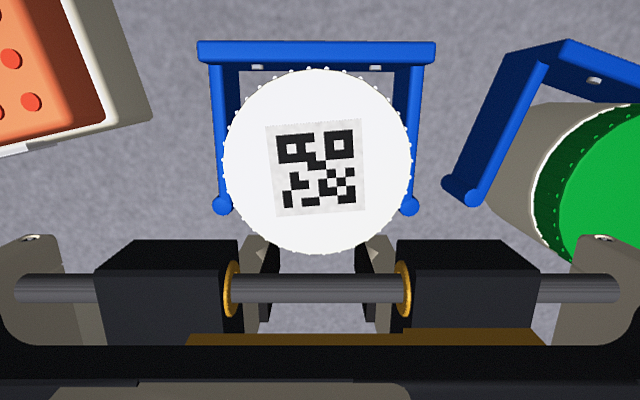

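jog_arm --commands '[{"x": 0.1, "y": 0, "z": 0, "roll": 0}, {"x": 0.1, "y": 0, "z": 0, "roll": 0}, {"x": 0, "y": 0, "z": 0, "roll": 0}]'

```text
clock: 8.8
tool_pos: [0.5772, 0.2131, 0.0302]
orientation: [-180.0, -0.0, 9.1]
force: [-2.4, -0.4, 0.4]
opening: 0.0398
```

jog_arm --commands '[{"x": 0.1, "y": 0, "z": 0, "roll": 0}, {"x": 0.1, "y": 0, "z": 0, "roll": 0}]'

```text
clock: 9.0
tool_pos: [0.5788, 0.2132, 0.0301]
orientation: [180.0, 0.0, 9.1]
force: [-7.4, -1.9, 3.9]
opening: 0.0402
```

jog_arm --commands '[{"x": 0.1, "y": 0, "z": 0, "roll": 0}]'

```text
clock: 9.1
tool_pos: [0.5788, 0.2131, 0.0299]
orientation: [180.0, 0.1, 9.1]
force: [-9.7, -0.3, 7.5]
opening: 0.0405
```

jog_arm --commands '[{"x": 0.1, "y": 0, "z": 0, "roll": 0}]'

```text
clock: 9.2
tool_pos: [0.5789, 0.213, 0.0299]
orientation: [180.0, 0.2, 9.0]
force: [-13.6, 0.1, 9.3]
opening: 0.0397
```

jog_arm --commands '[{"x": 0, "y": 0, "z": 0, "roll": 0}]'

```text
clock: 9.3
tool_pos: [0.5788, 0.213, 0.0299]
orientation: [180.0, 0.2, 9.0]
force: [-10.7, 0.0, 6.6]
opening: 0.0402
```

```bash
python3 look.py w7
```

```text
[0.57884056 0.21298984 0.02992193] [179.95565041   0.21879062   9.04696151] [ 38.3  23.6 -17.9  -0.1 -48.8  60.8] 0.040233155194817696 [-1.06530032e+01  6.07032658e-03  6.61222255e+00] 9.3
```

View pics/w7.png

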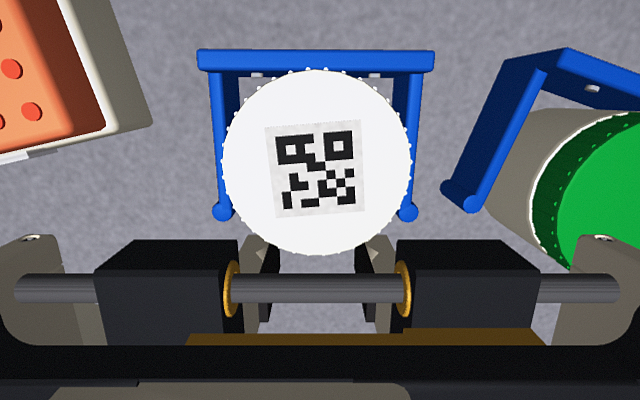

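Run:
```python
from h import *
rows([.5788,.213,.03],9.05,[(.5788-.03*.987,.213-.03*.16,.03,9.05,4),(.5492,.208,.25,9.05,6),(.47,-.30,.22,17,13)])
```

```text
[{"x": -0.7, "y": 0.0, "z": -0.0, "roll": 0.0}, {"x": -0.8, "y": 0.0, "z": -0.0, "roll": 0.0}, {"x": -0.7, "y": 0.0, "z": -0.0, "roll": 0.0}, {"x": -0.8, "y": 0.0, "z": -0.0, "roll": 0.0}, {"x": -0.0, "y": 0.0, "z": -3.7, "roll": 0.0}, {"x": -0.0, "y": 0.0, "z": -3.6, "roll": 0.0}, {"x": -0.0, "y": 0.0, "z": -3.7, "roll": 0.0}, {"x": -0.0, "y": 0.0, "z": -3.7, "roll": 0.0}, {"x": -0.0, "y": 0.0, "z": -3.6, "roll": 0.0}, {"x": -0.0, "y": 0.0, "z": -3.7, "roll": 0.0}, {"x": -1.2, "y": 3.8, "z": 0.2, "roll": -0.01}, {"x": -1.3, "y": 3.7, "z": 0.3, "roll": -0.01}]
[{"x": -1.3, "y": 3.8, "z": 0.2, "roll": -0.01}, {"x": -1.3, "y": 3.7, "z": 0.2, "roll": -0.01}, {"x": -1.4, "y": 3.7, "z": 0.3, "roll": -0.01}, {"x": -1.4, "y": 3.7, "z": 0.2, "roll": -0.01}, {"x": -1.4, "y": 3.7, "z": 0.2, "roll": -0.01}, {"x": -1.5, "y": 3.7, "z": 0.2, "roll": -0.02}, {"x": -1.5, "y": 3.6, "z": 0.3, "roll": -0.01}, {"x": -1.6, "y": 3.6, "z": 0.2, "roll": -0.01}, {"x": -1.6, "y": 3.6, "z": 0.2, "roll": -0.01}, {"x": -1.7, "y": 3.6, "z": 0.3, "roll": -0.01}, {"x": -1.7, "y": 3.6, "z": 0.2, "roll": -0.01}]
end [ 0.4699 -0.3     0.22  ] 17.07
```

jog_arm --commands '[{"x": -0.7, "y": 0.0, "z": 0, "roll": 0.0}, {"x": -0.8, "y": 0.0, "z": 0, "roll": 0.0}, {"x": -0.7, "y": 0.0, "z": 0, "roll": 0.0}, {"x": -0.8, "y": 0.0, "z": 0, "roll": 0.0}, {"x": 0, "y": 0.0, "z": -3.7, "roll": 0.0}, {"x": 0, "y": 0.0, "z": -3.6, "roll": 0.0}, {"x": 0, "y": 0.0, "z": -3.7, "roll": 0.0}, {"x": 0, "y": 0.0, "z": -3.7, "roll": 0.0}, {"x": 0, "y": 0.0, "z": -3.6, "roll": 0.0}, {"x": 0, "y": 0.0, "z": -3.7, "roll": 0.0}, {"x": 0, "y": 0.0, "z": 0, "roll": 0.0}]'

```text
clock: 10.45
tool_pos: [0.5538, 0.21, 0.2564]
orientation: [-179.8, -0.5, 9.1]
force: [0.0, -0.9, 0.7]
opening: 0.0402
```

```bash
python3 look.py w8
```

```text
[0.55376943 0.21004271 0.25637341] [-179.81386936   -0.54615081    9.09736445] [ 39.8  10.4  -4.8   0.1 -74.3  59.3] 0.040191601761828046 [ 0.0152785  -0.91220732  0.68736079] 10.45
```

View pics/w8.png

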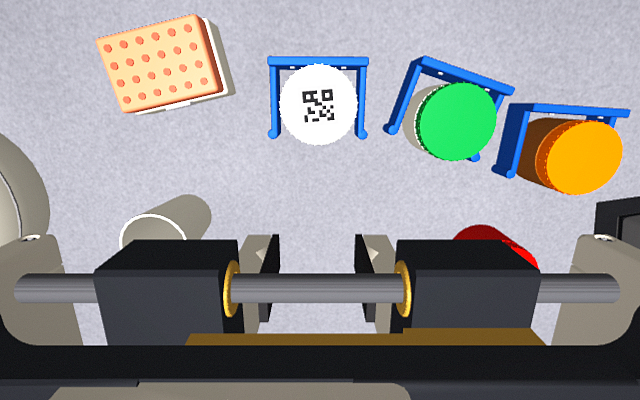

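jog_arm --commands '[{"x": -1.2, "y": 3.8, "z": 0.2, "roll": -0.01}, {"x": -1.3, "y": 3.7, "z": 0.3, "roll": -0.01}, {"x": -1.3, "y": 3.8, "z": 0.2, "roll": -0.01}, {"x": -1.3, "y": 3.7, "z": 0.2, "roll": -0.01}, {"x": -1.4, "y": 3.7, "z": 0.3, "roll": -0.01}, {"x": -1.4, "y": 3.7, "z": 0.2, "roll": -0.01}, {"x": -1.4, "y": 3.7, "z": 0.2, "roll": -0.01}]' --gripper 8

```text
clock: 11.2
tool_pos: [0.5076, -0.0663, 0.233]
orientation: [-180.0, 0.1, 13.1]
force: [1.2, -0.6, 0.0]
opening: 0.0797
```

jog_arm --commands '[{"x": -1.5, "y": 3.7, "z": 0.2, "roll": -0.02}, {"x": -1.5, "y": 3.6, "z": 0.3, "roll": -0.01}, {"x": -1.6, "y": 3.6, "z": 0.2, "roll": -0.01}, {"x": -1.6, "y": 3.6, "z": 0.2, "roll": -0.01}, {"x": -1.7, "y": 3.6, "z": 0.3, "roll": -0.01}, {"x": -1.7, "y": 3.6, "z": 0.2, "roll": -0.01}, {"x": 0, "y": 0, "z": 0, "roll": 0}, {"x": 0, "y": 0, "z": 0, "roll": 0}]'

```text
clock: 12.0
tool_pos: [0.4712, -0.2998, 0.2187]
orientation: [-179.9, 0.1, 16.9]
force: [0.1, 0.6, 0.3]
opening: 0.08
```

```bash
python3 look.py w9
```

```text
[ 0.47115419 -0.29984094  0.21873069] [-1.79924769e+02  9.22745939e-02  1.69443111e+01] [-12.4   8.7 -11.7  -0.  -69.8 119.4] 0.07996024525254572 [0.14730665 0.64732085 0.31312956] 12.0
```

View pics/w9.png

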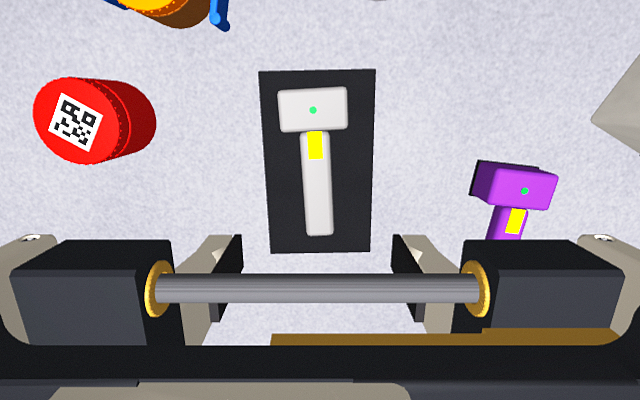

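Run:
```python
from h import *
a=cv2.imread('pics/w9.png')
cv2.imwrite('pics/w9a.png',cv2.resize(a[60:260,250:390],None,fx=3,fy=3,interpolation=2))
w=dict(np.load('w8.npz'));c=cam(w,w);print('code',onz(c,(318.5,105.5),.081))
```

```text
code [0.62623167 0.2189549  0.081     ]
```

View pics/w9a.png

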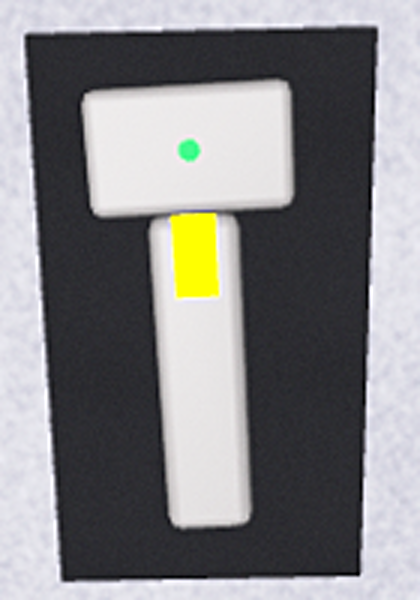

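Run:
```python
from h import *
from scipy.optimize import least_squares
w=dict(np.load('w9.npz'));c=cam(w,w)
f=lambda p:np.array([250+p[0]/3,60+p[1]/3])
L=[((84,90),(95,37.5)),((290,80),(95,-37.5)),((93,216),(50,37.5)),((294,208),(50,-37.5)),((171,527),(-75,17)),((251,525),(-75,-17))]
def F(v,z=.057):
    r=[]
    for p,d in L:
        d=np.array(d)/1000;ct,st=np.cos(v[2]),np.sin(v[2])
        r+=list(proj(c,(v[0]+ct*d[0]-st*d[1],v[1]+st*d[0]+ct*d[1],z))[0]-f(p))
    return np.array(r)
r=least_squares(F,[.49,-.29,.3]);print(r.x,np.degrees(r.x[2]),r.fun.round(1))
x,y,t=r.x
print('grip',x+.012*np.cos(t),y+.012*np.sin(t))
M=[onz(c,f(p),.003)[:2] for p in((26,35),(377,28),(360,575),(62,579))];print('mat',np.mean(M,0),[m.round(4) for m in M])
for a,b in((0,3),(1,2)): d=M[a]-M[b];print(np.degrees(np.arctan2(d[1],d[0])),np.linalg.norm(d))
```

```text
[ 0.46663832 -0.30271423  0.34808099] 19.943571856142096 [-1.7 -1.1  1.6 -1.7 -1.   0.6  1.3 -0.3 -1.   2.1  0.8  1.4]
grip 0.47791867252424675 -0.29862109458887104
mat [ 0.46389121 -0.30609858] [array([ 0.5552, -0.2035]), array([ 0.5981, -0.3351]), array([ 0.3724, -0.4089]), array([ 0.3299, -0.277 ])]
18.054337838515064 0.23705631246634484
18.113297306640696 0.23754114630401782
```

Run:
```python
from h import *
rows([.4712,-.2998,.2187],16.94,[(.4779,-.2986,.12,19.9,5)])
```

```text
[{"x": 0.1, "y": 0.0, "z": 2.0, "roll": -0.01}, {"x": 0.2, "y": 0.0, "z": 1.9, "roll": -0.01}, {"x": 0.1, "y": 0.1, "z": 2.0, "roll": -0.01}, {"x": 0.1, "y": -0.0, "z": 2.0, "roll": -0.01}, {"x": 0.2, "y": -0.0, "z": 2.0, "roll": -0.01}]
end [ 0.4782 -0.2986  0.1197] 19.8
```

jog_arm --commands '[{"x": 0.1, "y": 0.0, "z": 2.0, "roll": -0.01}, {"x": 0.2, "y": 0.0, "z": 1.9, "roll": -0.01}, {"x": 0.1, "y": 0.1, "z": 2.0, "roll": -0.01}, {"x": 0.1, "y": 0, "z": 2.0, "roll": -0.01}, {"x": 0.2, "y": 0, "z": 2.0, "roll": -0.01}, {"x": 0, "y": 0, "z": 0, "roll": 0}, {"x": 0, "y": 0, "z": 0, "roll": 0}]'

```text
clock: 12.75
tool_pos: [0.4795, -0.2973, 0.1215]
orientation: [180.0, 0.0, 20.0]
force: [0.2, 0.0, 0.5]
opening: 0.08
```

```bash
python3 look.py w10
python3 - <<'E'
from h import *
w=dict(np.load('w10.npz'));c=cam(w,w);v=[.46664,-.30271,.34808]
im=w['image'].copy()
for p in [(95,37.5),(95,-37.5),(50,37.5),(50,-37.5),(-75,17),(-75,-17),(72.5,0)]:
    d=np.array(p)/1000;ct,st=np.cos(v[2]),np.sin(v[2]);q=proj(c,(v[0]+ct*d[0]-st*d[1],v[1]+st*d[0]+ct*d[1],.057))[0]
    cv2.circle(im,(int(q[0]),int(q[1])),2,(255,0,0),-1)
save('w10o',im)
E
```

```text
[ 0.47950407 -0.29728985  0.12151045] [1.79999497e+02 2.52060745e-02 2.00284348e+01] [-11.9  13.4 -19.1   0.  -57.5 121.9] 0.0799735521984227 [0.18775229 0.00330459 0.49236989] 12.75
```

View pics/w10o.png

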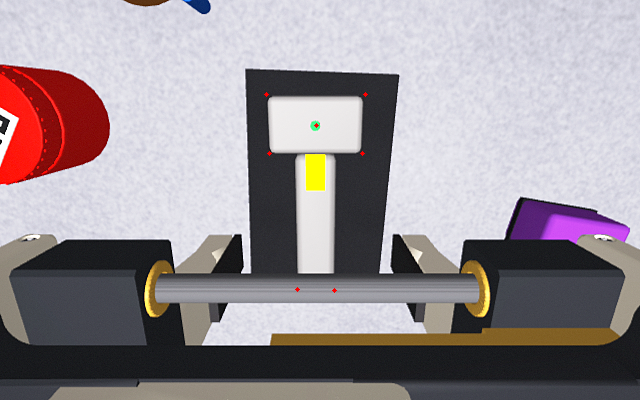

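jog_arm --commands '[{"x": -0.2, "y": 0.0, "z": 2.0, "roll": 0}, {"x": 0, "y": 0.0, "z": 2.0, "roll": 0}, {"x": 0, "y": 0.0, "z": 2.0, "roll": 0}, {"x": 0, "y": 0, "z": 2.0, "roll": 0}, {"x": 0, "y": 0, "z": 1.5, "roll": 0}, {"x": 0, "y": 0, "z": 0, "roll": 0}, {"x": 0, "y": 0, "z": 0, "roll": 0}]'

```text
clock: 13.5
tool_pos: [0.4781, -0.299, 0.0274]
orientation: [179.9, -0.1, 20.0]
force: [0.5, 0.0, -0.6]
opening: 0.0801
```

jog_arm --commands '[{"x": 0, "y": 0, "z": 0, "roll": 0}, {"x": 0, "y": 0, "z": 0, "roll": 0}, {"x": 0, "y": 0, "z": 0, "roll": 0}, {"x": 0, "y": 0, "z": 0, "roll": 0}, {"x": 0, "y": 0, "z": 0, "roll": 0}, {"x": 0, "y": 0, "z": 0, "roll": 0}, {"x": 0, "y": 0, "z": 0, "roll": 0}, {"x": 0, "y": 0, "z": 0, "roll": 0}]' --gripper 2.8

```text
clock: 14.3
tool_pos: [0.4773, -0.2988, 0.0261]
orientation: [-180.0, 0.0, 19.9]
force: [-0.5, -0.9, -0.7]
opening: 0.029
```

```bash
python3 look.py w11
```

```text
[ 0.47727864 -0.29881378  0.0261052 ] [-1.79995651e+02  5.18666455e-03  1.99455259e+01] [-12.1  19.5 -25.3  -0.  -45.2 122.1] 0.02902783317945004 [-0.47651    -0.94620835 -0.71234276] 14.3
```

View pics/w11.png

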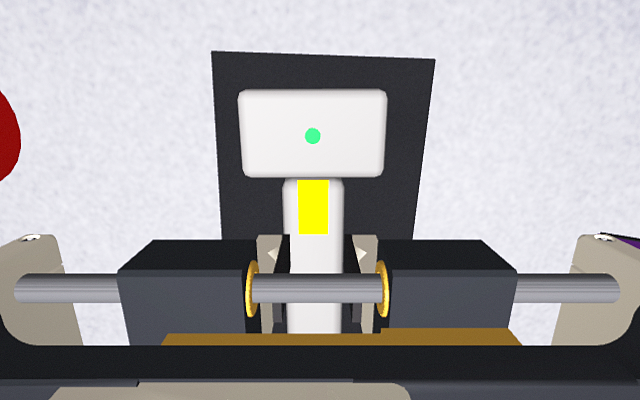

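jog_arm --commands '[{"x": 0, "y": 0, "z": 0, "roll": 0}, {"x": 0, "y": 0, "z": 0, "roll": 0}, {"x": 0, "y": 0, "z": 0, "roll": 0}, {"x": 0, "y": 0, "z": 0, "roll": 0}]' --gripper 1.5

```text
clock: 14.75
tool_pos: [0.4773, -0.2988, 0.0262]
orientation: [-180.0, 0.0, 19.9]
force: [-0.1, 0.2, 0.8]
opening: 0.0152
```

Run:
```python
import cv2
a=cv2.imread('pics/w11.png')
cv2.imwrite('pics/w11a.png',cv2.resize(a[170:345,230:400],None,fx=4,fy=3.4,interpolation=2))
```

```text
(no output)
```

View pics/w11a.png

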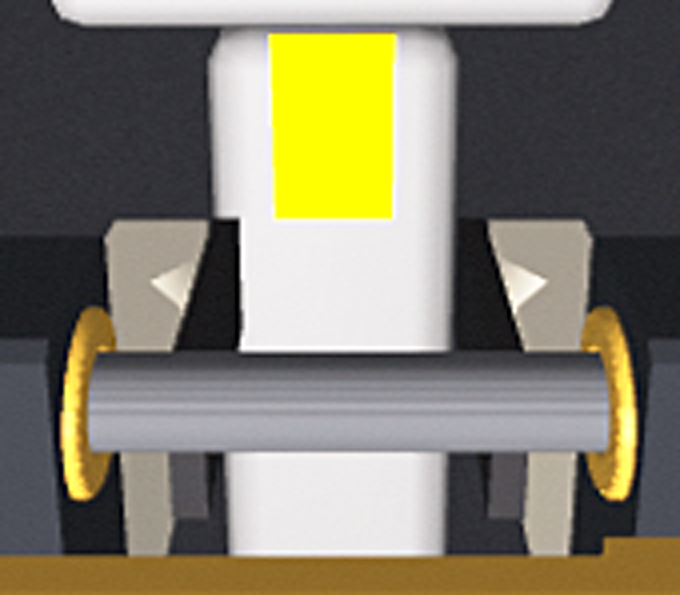

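```bash
python3 look.py w12
python3 - <<'E'
from h import *
save('w12a',cv2.resize(cv2.cvtColor(cv2.imread('pics/w12.png'),4)[60:345,210:420],None,fx=2.5,fy=2.1,interpolation=2))
s=ctrl.snapshot('side')['image'];save('s12',cv2.resize(s[170:330,220:400],None,fx=4,fy=3.7,interpolation=2))
E
```

```text
[ 0.47730295 -0.29882326  0.02615994] [-1.79999829e+02  3.54177106e-04  1.99483977e+01] [-12.1  19.4 -25.3   0.  -45.2 122.1] 0.015209043471766007 [-0.10451203  0.20790582  0.77693634] 14.75
```

View pics/w12a.png

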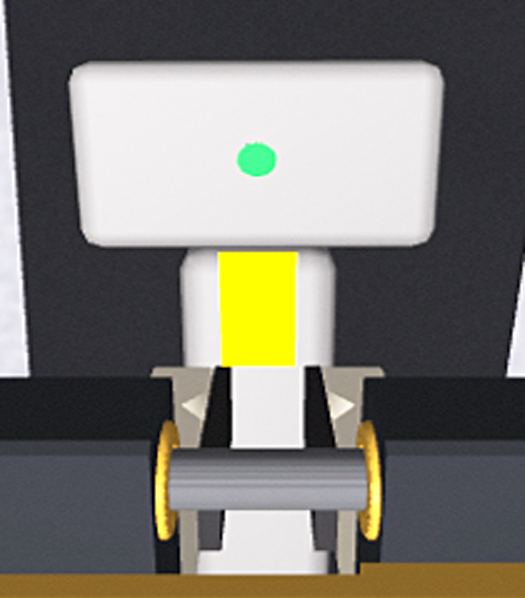

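View pics/s12.png

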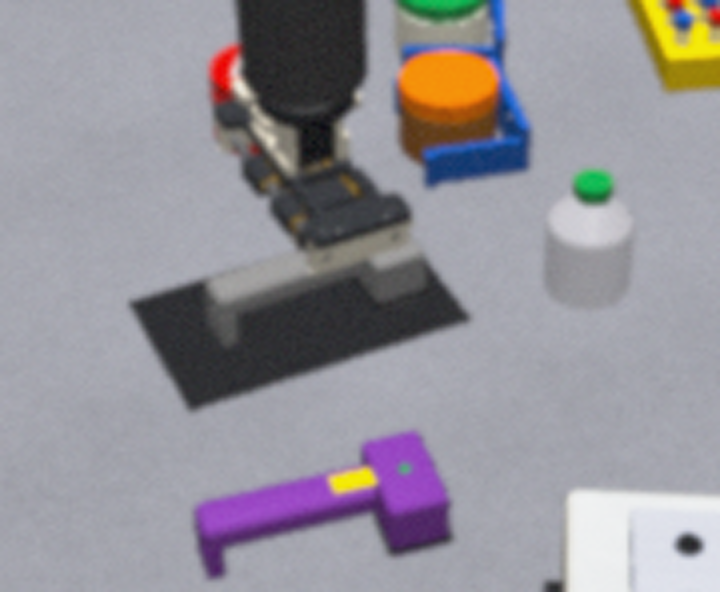

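Run:
```python
from h import *
w=dict(np.load('w12.npz'));K=w['mtx'];H=w['hand_eye']
c=(K,H[:3,3],H[:3,:3])
for z in(0,-.01,-.02,-.03,-.047): print(z,proj(c,[[.0095,.0076,z],[.0095,-.0076,z],[.0095,.0286,z]]).round(0).tolist())
C=cam(w,w)
v=[.46664,-.30271,.34808]
for z in (.057,.033):print([proj(C,(v[0]+np.cos(v[2])*.03-np.sin(v[2])*y,v[1]+np.sin(v[2])*.03+np.cos(v[2])*y,z))[0].round(0) for y in(.017,-.017)])
s=cam(ctrl.snapshot('side'));q=proj(s,[[.4773,-.2988,.026],[.4773,-.2988,.045],[.4773-.0343*.0-.0,-.2988,.09]]);print(q,(q-[220,170])*[4,3.7])
```

```text
0 [[327.0, 212.0], [303.0, 212.0], [360.0, 212.0]]
-0.01 [[327.0, 218.0], [302.0, 218.0], [362.0, 218.0]]
-0.02 [[328.0, 224.0], [301.0, 224.0], [364.0, 224.0]]
-0.03 [[328.0, 231.0], [300.0, 231.0], [367.0, 231.0]]
-0.047 [[330.0, 244.0], [299.0, 244.0], [372.0, 244.0]]
[array([283., 215.]), array([346., 215.])]
[array([287., 202.]), array([343., 202.])]
[[297.6497553  246.27703967]
 [297.44832694 241.91561974]
 [296.95897545 231.31995523]] [[310.59902122 282.22504677]
 [309.79330777 266.08779303]
 [307.8359018  226.88383434]]
```

Run:
```python
from h import *
print(ctrl.tcp_to_grasp,[a for a in dir(ctrl) if not a.startswith('_')])
s=cam(dict(np.load('side0.npz')));y=np.radians(54.4);ty=np.array([np.sin(y),-np.cos(y),0])
for dz in(0,.034): print(((proj(s,[np.array([.3938,.0543,.1195+dz])+k*ty for k in(-.0305,0,.0305)])-[220,90])*3).round(0).tolist())
```

```text
0.0188 ['PlanningError', 'close_job', 'get_obs', 'regions_of', 'search_frame', 'snapshot', 'tcp_to_grasp']
[[113.0, 211.0], [134.0, 217.0], [155.0, 224.0]]
[[110.0, 187.0], [132.0, 193.0], [153.0, 200.0]]
```

Gripper closed to 15 mm without stopping on the 34 mm handle. Both the wrist and side images put the real fingertips about 34 mm above the reported TCP. So the tips are still above the handle. I'll reopen and go lower, watching the force.

jog_arm --commands '[{"x": 0, "y": 0, "z": 0, "roll": 0}, {"x": 0, "y": 0, "z": 0, "roll": 0}, {"x": 0, "y": 0, "z": 0, "roll": 0}, {"x": 0, "y": 0, "z": 0, "roll": 0}, {"x": 0, "y": 0, "z": 0, "roll": 0}, {"x": 0, "y": 0, "z": 0, "roll": 0}, {"x": 0, "y": 0, "z": 0, "roll": 0}]' --gripper 7

```text
clock: 15.6
tool_pos: [0.4773, -0.2988, 0.0262]
orientation: [180.0, -0.0, 20.0]
force: [-0.4, -0.4, -0.2]
opening: 0.0648
```

jog_arm --commands '[{"x": 0, "y": 0, "z": 0.5, "roll": 0}, {"x": 0, "y": 0, "z": 0.5, "roll": 0}, {"x": 0, "y": 0, "z": 0.5, "roll": 0}]'

```text
clock: 15.9
tool_pos: [0.4771, -0.2987, 0.0106]
orientation: [-180.0, 0.0, 19.9]
force: [0.3, 0.7, -0.4]
opening: 0.0699
```

```bash
python3 look.py w13
python3 - <<'E'
from h import *
s=ctrl.snapshot('side')['image'];save('s13',cv2.resize(s[170:290,230:380],None,fx=5,fy=5,interpolation=2))
E
```

```text
[ 0.47710323 -0.2987452   0.01055266] [-1.79986767e+02  1.55551407e-02  1.99467784e+01] [-12.1  20.6 -26.2  -0.  -43.2 122.1] 0.06993758286641452 [ 0.33174916  0.68043431 -0.39709081] 15.9
```

View pics/w13.png

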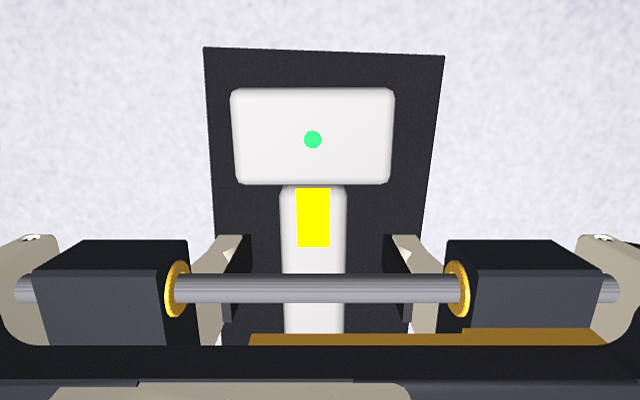

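View pics/s13.png

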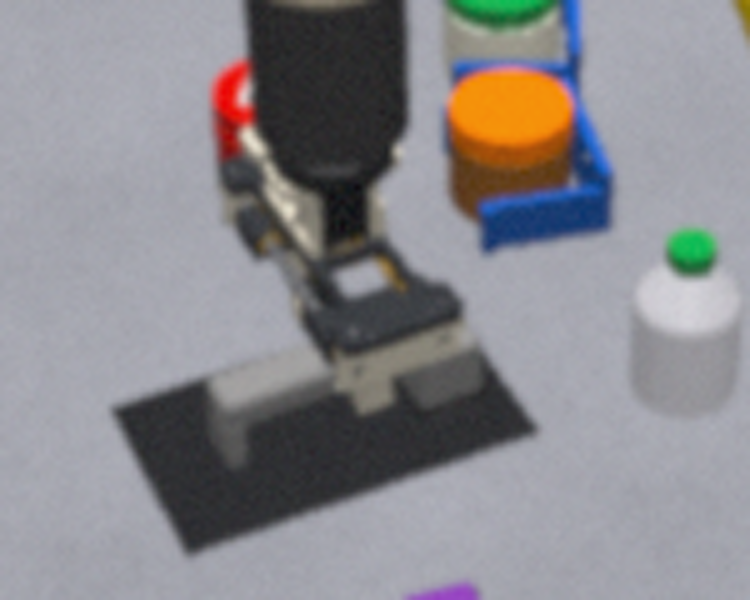

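Run:
```python
from h import *
s=cam(dict(np.load('side0.npz')))
p=np.array([.4771,-.2987,.0106]);y=np.radians(19.95);tx=np.array([np.cos(y),np.sin(y),0]);ty=np.array([np.sin(y),-np.cos(y),0])
for dz in(.034,.05,.066,.08,.09,.1): print(dz,((proj(s,[p+a*tx+b*ty+[0,0,dz] for a,b in((-.039,.0965),(.039,.0965),(-.0095,.056),(.0095,.056))])-[230,170])*5).round(0).tolist())
```

```text
0.034 [[347.0, 479.0], [462.0, 436.0], [362.0, 421.0], [390.0, 410.0]]
0.05 [[346.0, 461.0], [462.0, 417.0], [361.0, 402.0], [389.0, 392.0]]
0.066 [[345.0, 441.0], [462.0, 398.0], [360.0, 383.0], [389.0, 373.0]]
0.08 [[345.0, 425.0], [462.0, 381.0], [360.0, 366.0], [388.0, 356.0]]
0.09 [[344.0, 412.0], [462.0, 369.0], [359.0, 354.0], [388.0, 344.0]]
0.1 [[343.0, 400.0], [462.0, 357.0], [359.0, 342.0], [387.0, 332.0]]
```

jog_arm --commands '[{"x": 0, "y": 0, "z": 0.5, "roll": 0}, {"x": 0, "y": 0, "z": 0.5, "roll": 0}, {"x": 0, "y": 0, "z": 0.4, "roll": 0}, {"x": 0, "y": 0, "z": 0.3, "roll": 0}, {"x": 0, "y": 0, "z": 0, "roll": 0}]'

```text
clock: 16.5
tool_pos: [0.4769, -0.2987, -0.0064]
orientation: [-180.0, 0.0, 19.9]
force: [-1.1, 1.0, 0.4]
opening: 0.0702
```

```bash
python3 look.py w14
python3 - <<'E'
from h import *
s=ctrl.snapshot('side')['image'];save('s14',cv2.resize(s[190:290,250:370],None,fx=6,fy=6,interpolation=2))
E
```

```text
[ 0.47692885 -0.29873535 -0.00640346] [-1.79970696e+02  4.43661869e-02  1.99471005e+01] [-12.1  22.  -27.   -0.  -41.1 122.1] 0.07023668901363211 [-1.14478943  0.96815582  0.38108201] 16.5
```

View pics/s14.png

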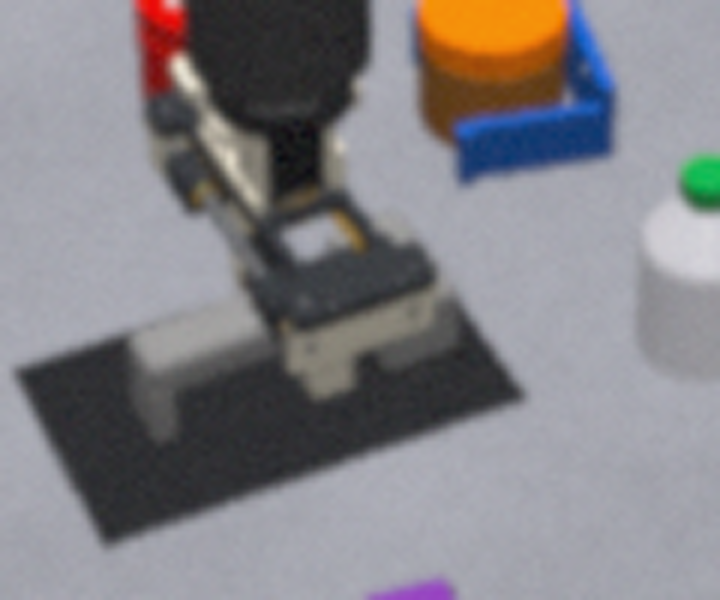

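View pics/w14.png

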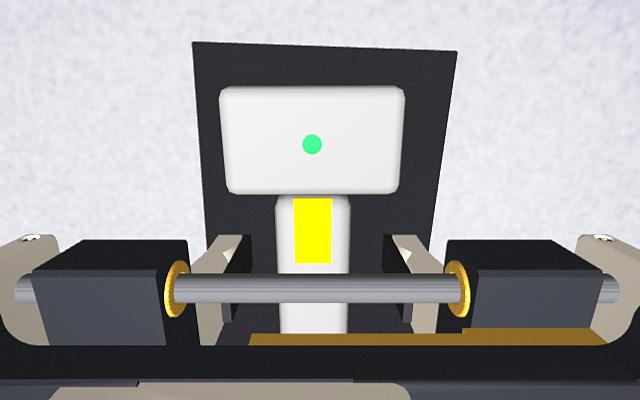

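jog_arm --commands '[{"x": 0, "y": 0, "z": 0.3, "roll": 0}, {"x": 0, "y": 0, "z": 0, "roll": 0}]'

```text
clock: 16.8
tool_pos: [0.4772, -0.2988, -0.009]
orientation: [-180.0, 0.0, 19.9]
force: [0.3, -0.0, -0.7]
opening: 0.0699
```

jog_arm --commands '[{"x": 0, "y": 0, "z": 0, "roll": 0}, {"x": 0, "y": 0, "z": 0, "roll": 0}, {"x": 0, "y": 0, "z": 0, "roll": 0}, {"x": 0, "y": 0, "z": 0, "roll": 0}, {"x": 0, "y": 0, "z": 0, "roll": 0}, {"x": 0, "y": 0, "z": 0, "roll": 0}, {"x": 0, "y": 0, "z": 0, "roll": 0}, {"x": 0, "y": 0, "z": 0, "roll": 0}]' --gripper 2.5

```text
clock: 17.6
tool_pos: [0.4772, -0.2987, -0.0088]
orientation: [-180.0, 0.0, 20.0]
force: [-0.5, 1.7, 2.0]
opening: 0.0338
```

```bash
python3 look.py w15
```

```text
[ 0.47716617 -0.29872936 -0.00880651] [-1.79990525e+02  8.41551607e-03  1.99503588e+01] [-12.1  22.2 -27.1  -0.  -40.7 122.1] 0.03380981080084585 [-0.51627807  1.72480267  2.0210421 ] 17.6
```

View pics/w15.png

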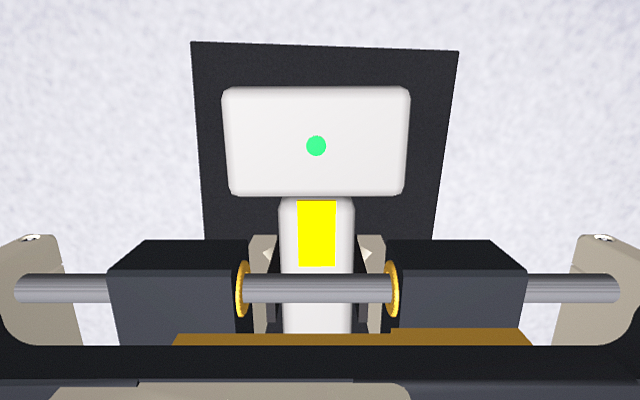

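jog_arm --commands '[{"x": 0, "y": 0, "z": -0.5, "roll": 0}, {"x": 0, "y": 0, "z": -1, "roll": 0}, {"x": 0, "y": 0, "z": -1.5, "roll": 0}, {"x": 0, "y": 0, "z": 0, "roll": 0}]'

```text
clock: 18.05
tool_pos: [0.4791, -0.2995, 0.0235]
orientation: [179.9, -0.2, 20.0]
force: [0.6, 0.1, -1.2]
opening: 0.0339
```

```bash
python3 look.py w16
python3 - <<'E'
from h import *
s=ctrl.snapshot('side')['image'];save('s16',cv2.resize(s[170:290,230:380],None,fx=5,fy=5,interpolation=2))
rows([.4772,-.2987,.021],19.95,[(.4772,-.2987,.2,19.95,6),(.5,-.175,.2,19.95,5),(.545,.08,.2,19.95,7),(.569,.1986,.2,19.95,5)])
E
```

```text
[ 0.47905005 -0.29945767  0.02353775] [ 1.79852102e+02 -1.79773167e-01  1.99753716e+01] [-12.1  19.7 -25.5   0.  -44.7 122.1] 0.033877302652950574 [ 0.56626195  0.06494068 -1.23433364] 18.05
[{"x": 0.0, "y": 0.0, "z": -3.0, "roll": 0.0}, {"x": 0.0, "y": 0.0, "z": -3.0, "roll": 0.0}, {"x": 0.0, "y": 0.0, "z": -3.0, "roll": 0.0}, {"x": 0.0, "y": 0.0, "z": -2.9, "roll": 0.0}, {"x": 0.0, "y": 0.0, "z": -3.0, "roll": 0.0}, {"x": 0.0, "y": 0.0, "z": -3.0, "roll": 0.0}, {"x": 1.3, "y": -2.2, "z": -0.0, "roll": 0.0}, {"x": 1.2, "y": -2.1, "z": -0.0, "roll": 0.0}, {"x": 1.3, "y": -2.2, "z": -0.0, "roll": 0.0}, {"x": 1.3, "y": -2.2, "z": -0.0, "roll": 0.0}, {"x": 1.3, "y": -2.1, "z": -0.0, "roll": 0.0}, {"x": 1.8, "y": -3.2, "z": -0.0, "roll": 0.0}]
[{"x": 1.9, "y": -3.2, "z": -0.0, "roll": 0.0}, {"x": 1.8, "y": -3.2, "z": -0.0, "roll": 0.0}, {"x": 1.9, "y": -3.2, "z": -0.0, "roll": 0.0}, {"x": 1.8, "y": -3.3, "z": -0.0, "roll": 0.0}, {"x": 1.9, "y": -3.2, "z": -0.0, "roll": 0.0}, {"x": 1.8, "y": -3.2, "z": -0.0, "roll": 0.0}, {"x": 1.3, "y": -2.1, "z": -0.0, "roll": 0.0}, {"x": 1.2, "y": -2.0, "z": -0.0, "roll": 0.0}, {"x": 1.3, "y": -2.1, "z": -0.0, "roll": 0.0}, {"x": 1.2, "y": -2.1, "z": -0.0, "roll": 0.0}, {"x": 1.3, "y": -2.0, "z": -0.0, "roll": 0.0}]
end [0.5691 0.1985 0.2   ] 19.95
```

View pics/w16.png

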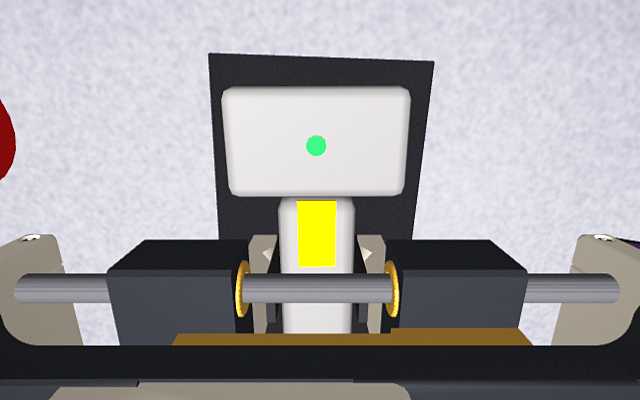

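View pics/s16.png

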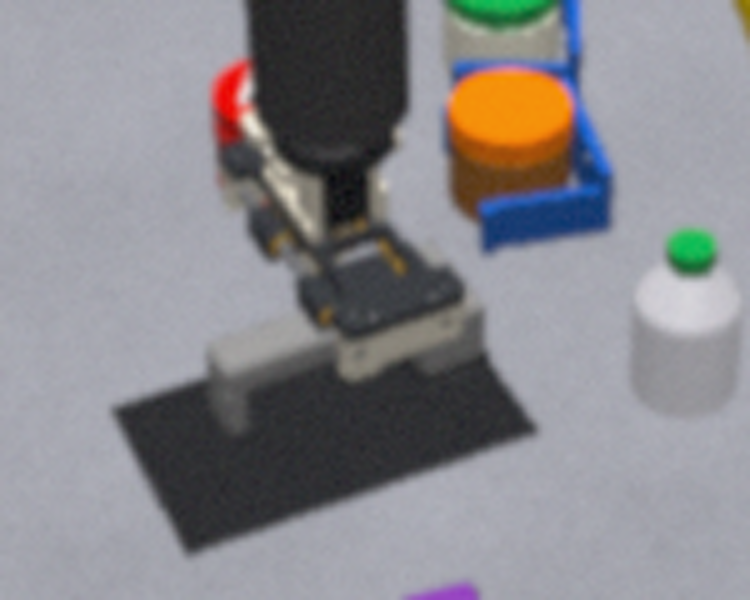

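The scanner is lifted and hasn't slipped: head and dot are at the same pixels as before the lift.

jog_arm --commands '[{"x": 0, "y": 0, "z": -2, "roll": 0}, {"x": 0, "y": 0, "z": -3, "roll": 0}, {"x": 0, "y": 0, "z": -3, "roll": 0}, {"x": 0, "y": 0, "z": -3, "roll": 0}, {"x": 0, "y": 0, "z": -3, "roll": 0}, {"x": 0, "y": 0, "z": -3, "roll": 0}, {"x": 1.3, "y": -2.2, "z": 0, "roll": 0}, {"x": 1.2, "y": -2.1, "z": 0, "roll": 0}, {"x": 1.3, "y": -2.2, "z": 0, "roll": 0}, {"x": 1.3, "y": -2.2, "z": 0, "roll": 0}, {"x": 1.3, "y": -2.1, "z": 0, "roll": 0}, {"x": 1.8, "y": -3.2, "z": 0, "roll": 0}]'

```text
clock: 19.35
tool_pos: [0.5062, -0.1387, 0.1903]
orientation: [-180.0, 0.1, 19.9]
force: [1.3, 0.2, -1.4]
opening: 0.0341
```

jog_arm --commands '[{"x": 1.9, "y": -3.2, "z": 0, "roll": 0}, {"x": 1.8, "y": -3.2, "z": 0, "roll": 0}, {"x": 1.9, "y": -3.2, "z": 0, "roll": 0}, {"x": 1.8, "y": -3.3, "z": 0, "roll": 0}, {"x": 1.9, "y": -3.2, "z": 0, "roll": 0}, {"x": 1.8, "y": -3.2, "z": 0, "roll": 0}, {"x": 1.3, "y": -2.1, "z": 0, "roll": 0}, {"x": 1.2, "y": -2.0, "z": 0, "roll": 0}, {"x": 1.3, "y": -2.1, "z": 0, "roll": 0}, {"x": 1.2, "y": -2.1, "z": 0, "roll": 0}, {"x": 0, "y": 0, "z": 0, "roll": 0}, {"x": 0, "y": 0, "z": 0, "roll": 0}]'

```text
clock: 20.55
tool_pos: [0.5632, 0.1753, 0.1901]
orientation: [180.0, 0.1, 20.0]
force: [-0.5, -0.8, -1.2]
opening: 0.034
```

```bash
python3 look.py w17
python3 - <<'E'
from h import *
for n,b in(('side',(80,260,220,420)),('scene',(130,300,300,500))):
    s=ctrl.snapshot(n)['image'];save(n+'17',cv2.resize(s[b[0]:b[1],b[2]:b[3]],None,fx=3.5,fy=3.3,interpolation=2))
E
```

```text
[0.56324478 0.1752884  0.19006791] [1.79986279e+02 1.04105371e-01 1.99967045e+01] [ 36.2  12.7 -10.4  -0.  -67.   73.8] 0.03396720981935689 [-0.45983112 -0.82962966 -1.16920011] 20.55
```

View pics/w17.png

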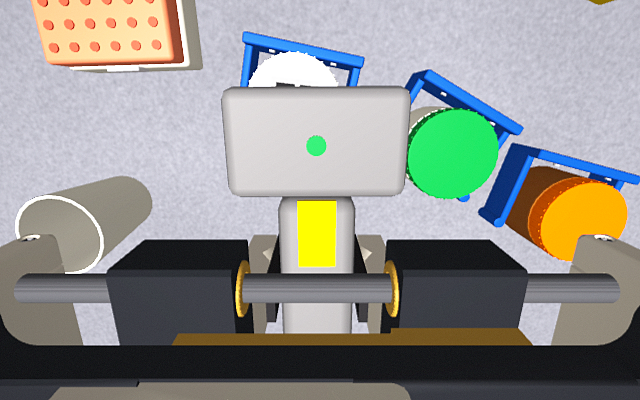

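View pics/side17.png

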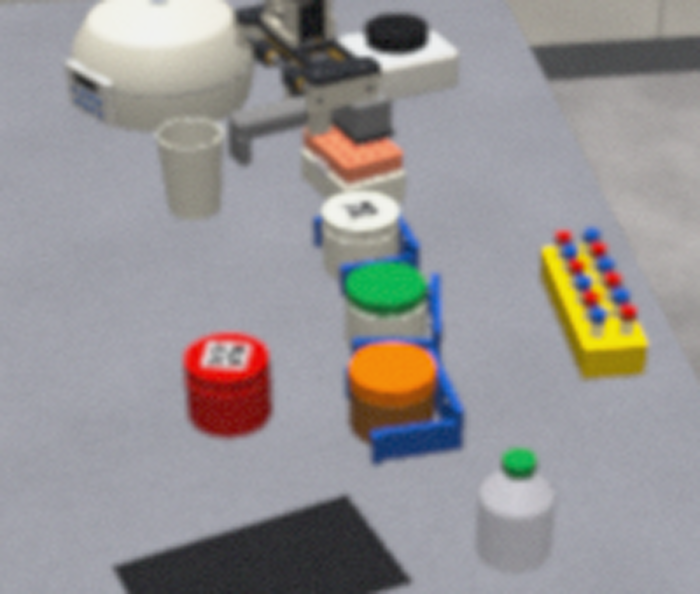

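View pics/scene17.png

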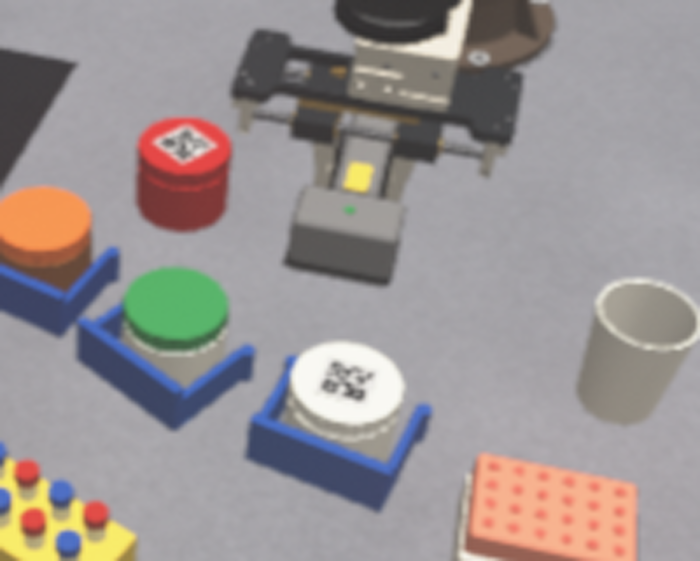

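jog_arm --commands '[{"x": 0.4, "y": -0.7, "z": 0, "roll": 0}, {"x": 0.5, "y": -0.7, "z": 0.6, "roll": 0}, {"x": 0.4, "y": -0.6, "z": 2, "roll": 0}, {"x": 0, "y": 0, "z": 2, "roll": 0}, {"x": 0, "y": 0, "z": 2, "roll": 0}, {"x": 0, "y": 0, "z": 1, "roll": 0}, {"x": 0, "y": 0, "z": 0.5, "roll": 0}, {"x": 0, "y": 0, "z": 0, "roll": 0}, {"x": 0, "y": 0, "z": 0, "roll": 0}]'

```text
clock: 21.6
tool_pos: [0.5698, 0.1987, 0.111]
orientation: [-180.0, -0.1, 20.0]
force: [-0.4, 0.4, -0.8]
opening: 0.0339
```

```bash
python3 look.py w18
python3 - <<'E'
from h import *
o=ctrl.get_obs();p=o['tool_pos'];M=R.from_euler('xyz',o['orientation'],degrees=True).as_matrix()
W=p+M@[.0612,0,-.0118];print('window',W)
for n,b in(('side',(80,260,220,420)),('scene',(130,300,300,500))):
    s=ctrl.snapshot(n);c=cam(s);im=s['image'].copy()
    for q in proj(c,[W,[.6265,.2195,.081]]): cv2.circle(im,(int(round(q[0])),int(round(q[1]))),1,(255,0,255),-1)
    save(n+'18',cv2.resize(im[b[0]:b[1],b[2]:b[3]],None,fx=3.5,fy=3.3,interpolation=2))
E
```

```text
[0.56977642 0.19868843 0.11101394] [-1.79996871e+02 -7.23321248e-02  1.99594970e+01] [ 37.8  17.4 -15.    0.  -57.5  72.2] 0.03386638480557688 [-0.39178477  0.42135526 -0.79835479] 21.6
window [0.62733606 0.2196114  0.1230643 ]
```

View pics/side18.png

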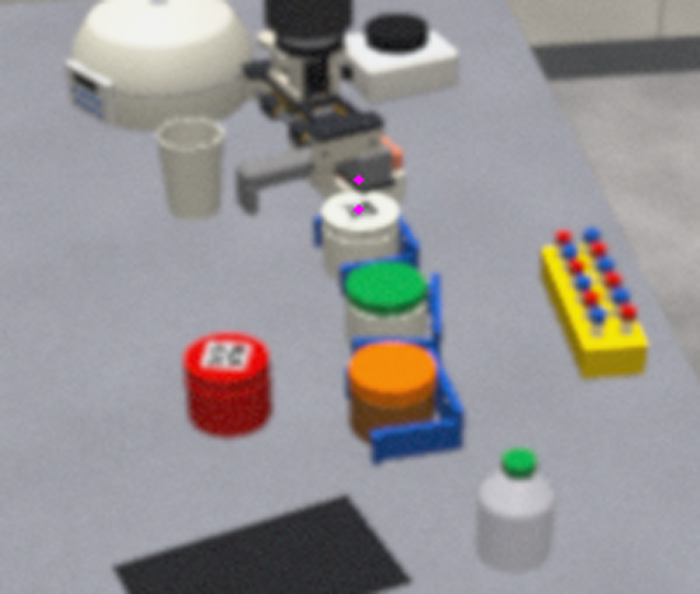

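View pics/scene18.png

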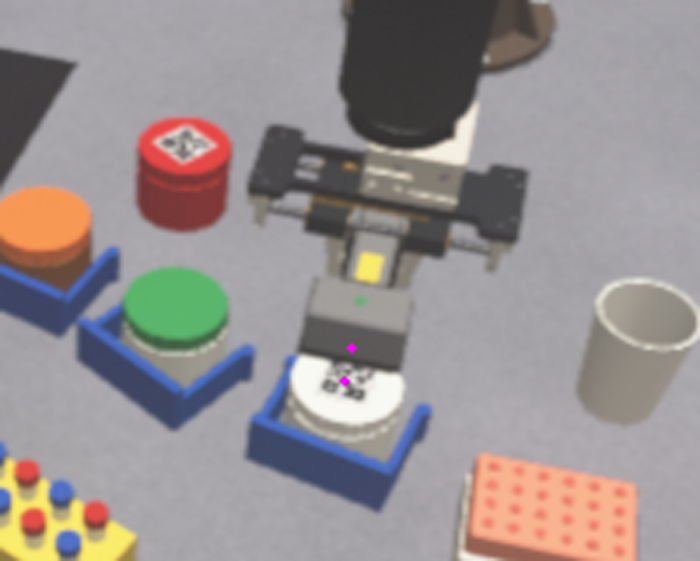

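jog_arm --commands '[{"x": 0, "y": 0, "z": 0.5, "roll": 0}, {"x": 0, "y": 0, "z": 0.5, "roll": 0}, {"x": 0, "y": 0, "z": 0, "roll": 0}, {"x": 0, "y": 0, "z": 0, "roll": 0}, {"x": 0, "y": 0, "z": 0, "roll": 0}, {"x": 0, "y": 0, "z": 0, "roll": 0}, {"x": 0, "y": 0, "z": 0, "roll": 0}, {"x": 0, "y": 0, "z": 0, "roll": 0}, {"x": 0, "y": 0, "z": 0, "roll": 0}, {"x": 0, "y": 0, "z": 0, "roll": 0}, {"x": 0, "y": 0, "z": 0, "roll": 0}, {"x": 0, "y": 0, "z": 0, "roll": 0}]'

```text
clock: 22.95
tool_pos: [0.5692, 0.1983, 0.1001]
orientation: [180.0, 0.0, 20.0]
force: [-0.3, 0.0, -1.2]
opening: 0.0336
```

Run:
```python
from h import *
o=ctrl.get_obs();p=o['tool_pos'];M=R.from_euler('xyz',o['orientation'],degrees=True).as_matrix()
W=p+M@[.0612,0,-.0118];print('window',W,o['orientation'],o['force'])
s=ctrl.snapshot('scene');im=s['image'];save('scene19',cv2.resize(im[130:300,300:500],None,fx=3.5,fy=3.3,interpolation=2))
```

```text
window [0.62669446 0.21922854 0.11194292] [1.79998007e+02 3.59478412e-03 1.99506094e+01] [-0.26688685  0.00710575 -1.1709591 ]
```

View pics/scene19.png

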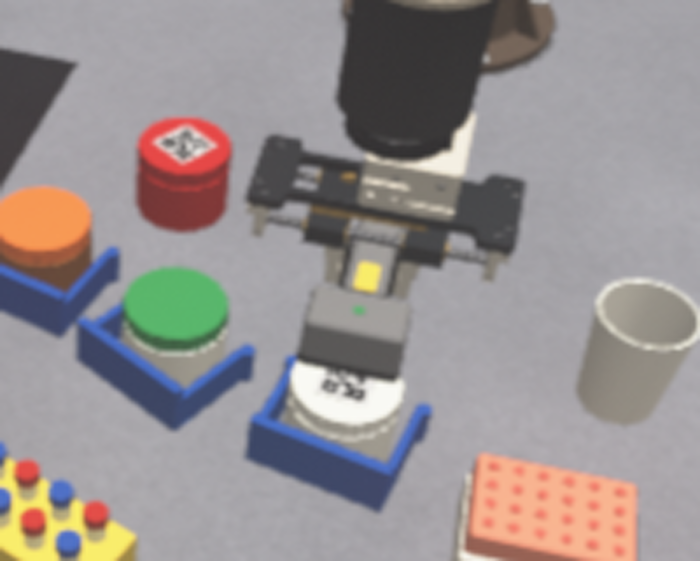

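jog_arm --commands '[{"x": 0, "y": 0, "z": 0, "roll": 0}, {"x": 0, "y": 0, "z": 0, "roll": 0}, {"x": 0, "y": 0, "z": 0, "roll": 0}, {"x": 0, "y": 0, "z": 0, "roll": 0}, {"x": 0, "y": 0, "z": 0, "roll": 0}, {"x": 0, "y": 0, "z": 0, "roll": 0}, {"x": 0, "y": 0, "z": 0, "roll": 0}, {"x": 0, "y": 0, "z": 0, "roll": 0}, {"x": 0, "y": 0, "z": 0, "roll": 0}, {"x": 0, "y": 0, "z": 0, "roll": 0}, {"x": 0, "y": 0, "z": 0, "roll": 0}, {"x": 0, "y": 0, "z": 0, "roll": 0}]'

```text
clock: 24.2
tool_pos: [0.5692, 0.1984, 0.1001]
orientation: [-180.0, 0.0, 19.9]
force: [0.4, 0.3, -1.5]
opening: 0.0336
```

jog_arm --commands '[{"x": 0, "y": 0, "z": 0, "roll": 0}, {"x": 0, "y": 0, "z": 0, "roll": 0}, {"x": 0, "y": 0, "z": 0, "roll": 0}, {"x": 0, "y": 0, "z": 0, "roll": 0}, {"x": 0, "y": 0, "z": 0, "roll": 0}]'

```text
clock: 24.7
tool_pos: [0.5692, 0.1983, 0.1002]
orientation: [180.0, 0.0, 19.9]
force: [-0.1, -0.1, -0.8]
opening: 0.0338
```

Run:
```python
from h import *
rows([.5692,.1983,.1002],19.95,[(.5692,.1983,.2,19.95,4),(.545,.08,.2,19.95,5),(.5,-.175,.2,19.95,7),(.4772,-.2987,.2,19.95,5)])
```

```text
[{"x": 0.0, "y": 0.0, "z": -2.5, "roll": 0.0}, {"x": 0.0, "y": 0.0, "z": -2.5, "roll": 0.0}, {"x": 0.0, "y": 0.0, "z": -2.5, "roll": 0.0}, {"x": 0.0, "y": 0.0, "z": -2.5, "roll": 0.0}, {"x": -1.3, "y": 2.1, "z": 0.0, "roll": 0.0}, {"x": -1.2, "y": 2.0, "z": 0.0, "roll": 0.0}, {"x": -1.3, "y": 2.1, "z": 0.0, "roll": 0.0}, {"x": -1.2, "y": 2.0, "z": 0.0, "roll": 0.0}, {"x": -1.3, "y": 2.1, "z": 0.0, "roll": 0.0}, {"x": -1.8, "y": 3.2, "z": 0.0, "roll": 0.0}, {"x": -1.9, "y": 3.2, "z": 0.0, "roll": 0.0}, {"x": -1.8, "y": 3.2, "z": 0.0, "roll": 0.0}]
[{"x": -1.9, "y": 3.2, "z": 0.0, "roll": 0.0}, {"x": -1.8, "y": 3.2, "z": 0.0, "roll": 0.0}, {"x": -1.9, "y": 3.2, "z": 0.0, "roll": 0.0}, {"x": -1.8, "y": 3.2, "z": 0.0, "roll": 0.0}, {"x": -1.3, "y": 2.2, "z": 0.0, "roll": 0.0}, {"x": -1.3, "y": 2.2, "z": 0.0, "roll": 0.0}, {"x": -1.2, "y": 2.1, "z": 0.0, "roll": 0.0}, {"x": -1.3, "y": 2.2, "z": 0.0, "roll": 0.0}, {"x": -1.3, "y": 2.2, "z": 0.0, "roll": 0.0}]
end [ 0.4773 -0.2989  0.2002] 19.95
```

jog_arm --commands '[{"x": 0, "y": 0, "z": -1.5, "roll": 0}, {"x": 0, "y": 0, "z": -2.5, "roll": 0}, {"x": 0, "y": 0, "z": -2.5, "roll": 0}, {"x": 0, "y": 0, "z": -2.5, "roll": 0}, {"x": -1.3, "y": 2.1, "z": 0, "roll": 0}, {"x": -1.2, "y": 2.0, "z": 0, "roll": 0}, {"x": -1.3, "y": 2.1, "z": 0, "roll": 0}, {"x": -1.2, "y": 2.0, "z": 0, "roll": 0}, {"x": -1.3, "y": 2.1, "z": 0, "roll": 0}, {"x": -1.8, "y": 3.2, "z": 0, "roll": 0}, {"x": -1.9, "y": 3.2, "z": 0, "roll": 0}, {"x": -1.8, "y": 3.2, "z": 0, "roll": 0}]'

```text
clock: 25.9
tool_pos: [0.524, -0.0315, 0.1889]
orientation: [-180.0, 0.1, 19.9]
force: [0.8, -0.5, -1.3]
opening: 0.0339
```

jog_arm --commands '[{"x": -1.9, "y": 3.2, "z": 0, "roll": 0}, {"x": -1.8, "y": 3.2, "z": 0, "roll": 0}, {"x": -1.9, "y": 3.2, "z": 0, "roll": 0}, {"x": -1.8, "y": 3.2, "z": 0, "roll": 0}, {"x": -1.3, "y": 2.2, "z": 0, "roll": 0}, {"x": -1.3, "y": 2.2, "z": 0, "roll": 0}, {"x": -1.2, "y": 2.1, "z": 0, "roll": 0}, {"x": -1.3, "y": 2.2, "z": 0, "roll": 0}, {"x": -1.3, "y": 2.2, "z": 0, "roll": 0}, {"x": 0, "y": 0, "z": 0, "roll": 0}, {"x": 0, "y": 0, "z": 0, "roll": 0}]'

```text
clock: 27.0
tool_pos: [0.4754, -0.2996, 0.1889]
orientation: [-179.9, 0.1, 19.8]
force: [0.4, 0.5, -2.0]
opening: 0.034
```

jog_arm --commands '[{"x": 0.2, "y": 0, "z": 1.5, "roll": 0}, {"x": 0, "y": 0, "z": 2.5, "roll": 0}, {"x": 0, "y": 0, "z": 2.5, "roll": 0}, {"x": 0, "y": 0, "z": 2.5, "roll": 0}, {"x": 0, "y": 0, "z": 2.5, "roll": 0}, {"x": 0, "y": 0, "z": 2.5, "roll": 0}, {"x": 0, "y": 0, "z": 2, "roll": 0}, {"x": 0, "y": 0, "z": 1.2, "roll": 0}, {"x": 0, "y": 0, "z": 0.5, "roll": 0}, {"x": 0, "y": 0, "z": 0, "roll": 0}, {"x": 0, "y": 0, "z": 0, "roll": 0}]'

```text
clock: 28.1
tool_pos: [0.4798, -0.2983, 0.014]
orientation: [180.0, -0.1, 20.0]
force: [0.9, 0.4, -1.2]
opening: 0.0336
```

```bash
python3 look.py w20
```

```text
[ 0.47982256 -0.29829168  0.01401907] [ 1.79950972e+02 -5.51509277e-02  1.99699679e+01] [-12.   20.5 -25.8   0.  -43.7 122. ] 0.03358755598822019 [ 0.87960217  0.37380969 -1.20772845] 28.1
```

View pics/w20.png

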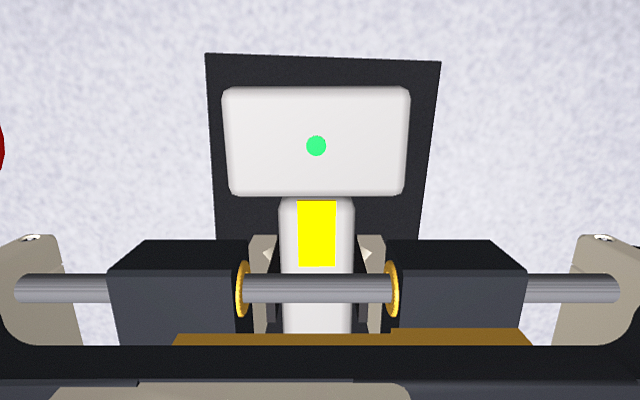

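Aligned over the mat, 23 mm above the pick-up height. Lowering gently.

jog_arm --commands '[{"x": -0.2, "y": 0, "z": 0.5, "roll": 0}, {"x": 0, "y": 0, "z": 0.5, "roll": 0}, {"x": 0, "y": 0, "z": 0.5, "roll": 0}, {"x": 0, "y": 0, "z": 0.3, "roll": 0}, {"x": 0, "y": 0, "z": 0.1, "roll": 0}, {"x": 0, "y": 0, "z": 0, "roll": 0}, {"x": 0, "y": 0, "z": 0, "roll": 0}]'

```text
clock: 28.85
tool_pos: [0.4774, -0.2989, -0.0058]
orientation: [180.0, -0.0, 20.0]
force: [0.8, 0.4, -1.5]
opening: 0.034
```

jog_arm --commands '[{"x": 0, "y": 0, "z": 0.1, "roll": 0}, {"x": 0, "y": 0, "z": 0.1, "roll": 0}, {"x": 0, "y": 0, "z": 0, "roll": 0}]'

```text
clock: 29.15
tool_pos: [0.4772, -0.2988, -0.0079]
orientation: [-180.0, 0.0, 20.0]
force: [-0.2, -0.1, -1.9]
opening: 0.0338
```

jog_arm --commands '[{"x": 0, "y": 0, "z": 0.1, "roll": 0}, {"x": 0, "y": 0, "z": 0, "roll": 0}]'

```text
clock: 29.35
tool_pos: [0.4774, -0.2989, -0.0088]
orientation: [180.0, -0.0, 20.0]
force: [0.4, 0.6, -0.6]
opening: 0.0339
```

jog_arm --commands '[{"x": 0, "y": 0, "z": 0.1, "roll": 0}, {"x": 0, "y": 0, "z": 0, "roll": 0}]'

```text
clock: 29.55
tool_pos: [0.4774, -0.2989, -0.0088]
orientation: [180.0, -0.0, 20.0]
force: [-3.0, 2.6, 9.1]
opening: 0.0335
```

Contact with the mat (9 N up). Releasing.

jog_arm --commands '[{"x": 0, "y": 0, "z": 0, "roll": 0}, {"x": 0, "y": 0, "z": 0, "roll": 0}, {"x": 0, "y": 0, "z": 0, "roll": 0}, {"x": 0, "y": 0, "z": 0, "roll": 0}, {"x": 0, "y": 0, "z": 0, "roll": 0}, {"x": 0, "y": 0, "z": 0, "roll": 0}]' --gripper 7

```text
clock: 30.15
tool_pos: [0.4773, -0.2988, -0.0099]
orientation: [-180.0, 0.0, 19.9]
force: [0.6, -0.6, -0.0]
opening: 0.0693
```

jog_arm --commands '[{"x": 0, "y": 0, "z": -1, "roll": 0}, {"x": 0, "y": 0, "z": -2, "roll": 0}, {"x": 0, "y": 0, "z": -3, "roll": 0}, {"x": 0, "y": 0, "z": -4, "roll": 0}, {"x": 0, "y": 0, "z": -4, "roll": 0}, {"x": 0, "y": 0, "z": -4, "roll": 0}, {"x": 0, "y": 0, "z": -4, "roll": 0}, {"x": 0, "y": 0, "z": 0, "roll": 0}, {"x": 0, "y": 0, "z": 0, "roll": 0}]'

```text
clock: 31.05
tool_pos: [0.4778, -0.2989, 0.212]
orientation: [179.9, -0.2, 19.9]
force: [-0.6, -0.4, -0.6]
opening: 0.0697
```

```bash
python3 look.py w21
python3 - <<'E'
from h import *
for n in('scene','side'):
    s=ctrl.snapshot(n);save(n+'21',cv2.resize(s['image'][100:330,200:520],None,fx=2.5,fy=2.5,interpolation=2))
E
```

```text
[ 0.47775338 -0.29886249  0.21201044] [ 1.79904821e+02 -1.64140818e-01  1.99481409e+01] [-12.1   9.2 -11.9  -0.  -68.7 122.1] 0.0697085336369511 [-0.56722043 -0.35880132 -0.5674933 ] 31.05
```

View pics/w21.png

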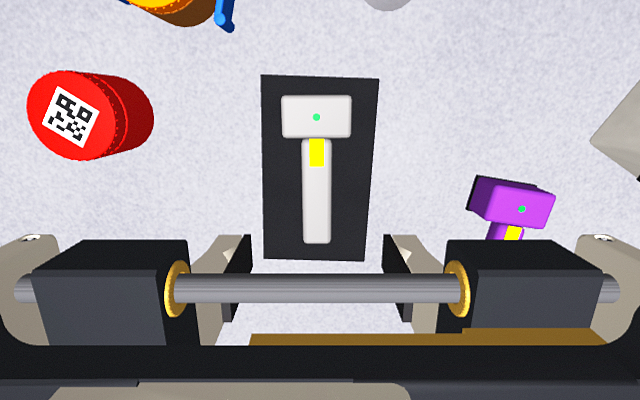

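View pics/scene21.png

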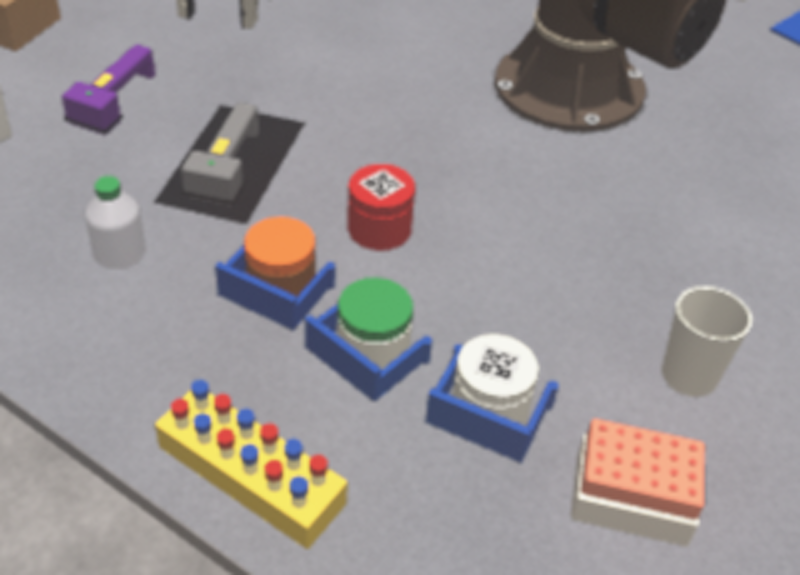

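View pics/side21.png

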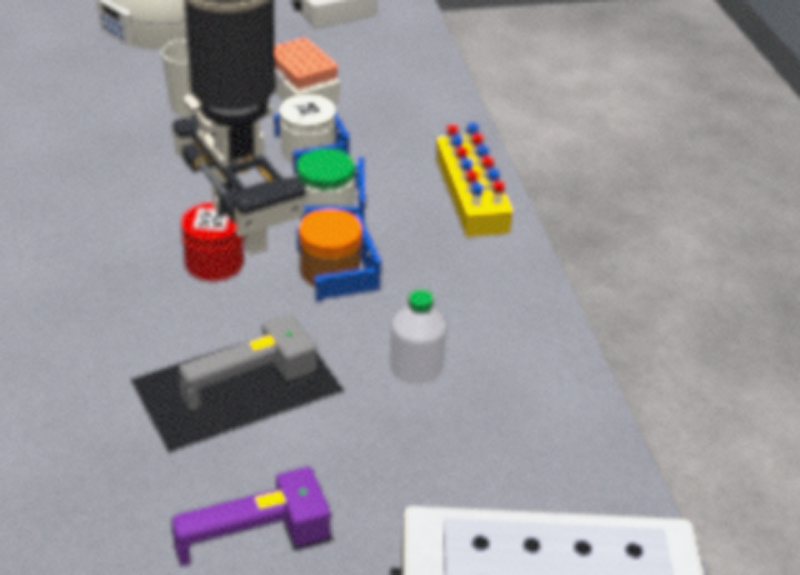

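Run:
```python
from h import *
print(ctrl.close_job(),ctrl.get_obs()['clock'])
```

```text
the job is handed in; nothing more can be done
the job is handed in; nothing more can be done
```

I finished the job in order and handed it in at about 31 s of the 72 s allowed.

- **Jar:** I slid the white jar upright into the empty bay until the push stalled against the back wall, with the force rising from about 4 N to 14 N. Its code was then measured at (0.626, 0.219), within 1 mm of my estimate of the docked position.
- **Scan:** I held the scanner still, window down, about 31 mm above the code for over 2.5 s. My estimate put the window within 1 mm sideways of the code. The code marker I overlaid in the side and scene pictures sat roughly 2 mm off the code itself.
- **Set down:** I returned the scanner to where it stood on its mat, felt about 9 N of contact, and released it. The last pictures show it standing level on the mat, the jar in the bay, the gripper clear of everything, and nothing else visibly moved.

**First grasp missed:** the jaws closed to 15 mm without stopping on the 34 mm handle. The wrist and side pictures showed the real fingertips about 34–40 mm above the reported TCP. I reopened and went 35 mm lower, and the second grasp held at 33.8 mm. Because of the same offset, the jar was pushed near its lid (about 64 mm up) rather than at 30 mm as planned, but it stayed upright.

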